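Pack away the slab-rolling kit

ROBOT

A 6-joint arm with a two-finger parallel gripper is mounted at the origin on the work surface. World frame = base frame: x ahead of the robot, y to its left, z up, the work surface at z = 0. Lengths are in m, angles in rad, forces in N, time in s.
With the tool pointing down it reaches from about 0.25 to 0.775 m from the base axis. Payload 4 kg.
Tool frame: the origin (TCP) lies at the centre of the arm's flange, where the gripper is bolted on; the fingertips stand 199 mm ahead of it and the grasp point (between the pads) lies 180 mm ahead of it (robot.tcp_to_tips is the distance from the TCP to the fingertips, in m); z points along the fingers, y is the line along which they close (so a half turn about z gives the same grasp; the last joint's range is limited). The gripper opens to 94 mm and grips with 3 to 60 N. Pads are 16 mm wide; open, the fingers measure 119 mm over their backs; the gripper's body (75 mm by 177 mm) begins 78 mm behind the grasp point.
Start: joints at [1.115, 0.087, 1.371, -0, 1.684, -0.103], TCP at [0.19, 0.516, 0.405] pointing down, gripper open.
Joint ranges: [-3.1, 3.1], [-0.76, 2.03], [0.27, 2.55], [-1.08, 4.22], [0.17, 2.65], [-2.57, 2.57]. Speed limits (rad/s): [2.79, 2.79, 3.14, 3.14, 3.14, 3.14].

INTERFACE

Orientations are given as [roll, pitch, yaw] about the fixed x, y, z axes, in that order (R = Rz(yaw) Ry(pitch) Rx(roll)).
In Python, from bench import telemetry, snapshot, ticket, robot gives the robot as it stands.
- The arm moves only by the tool apply_moves, never from a script. Its argument "moves" is a list that holds one entry, the list of rows, each a list of 5 numbers: the shift along the tool's x, y, z in units of 50 mm (1.0 is 50 mm), then the turn about the tool's z in units of 10 degrees (1.0 is 10 degrees), then the closure, from 0 (fully open) to 1 (shut). A call has 1 to 10 rows; each row is the pose to reach, as a shift and turn from the pose commanded when the call began, along the tool's axes at that moment; what a row does not reach only later rows make up. A row lasts 1/8 s, in which the tool goes at most 62.5 mm and 10.7 degrees, less where a joint would pass 70% of its speed; a pose out of reach is approached as far as the arm can. A call with a gripper value outside its range is refused whole. The fingers move at their own pace and stop on an object; the grip force is fixed at half the most. Time passes only in rows, so rows that repeat a pose let the fingers close. It gives the time, the measured TCP pose, the force, the opening and the grip force at its end, in the units of the state.
- telemetry.get_obs(): the state, without advancing time (a new reading comes with each control period).
- snapshot(name): name is "scene" or "side" or "wrist"; returns a dict with "image" (420x560x3 uint8, red, green, blue), "fovy" (degrees; the focal length in pixels is half the picture's height over the tangent of half this angle, whatever the lens; pixels are square), "cx", "cy" (the principal point, pixels), "D" ([k1, k2, p1, p2, k3] as OpenCV has them; the pictures are not rectified), "R" (3x3) and "t" (3): a world point X has camera coordinates R X + t. Camera axes: x right, y down, z forward; pixel columns grow to the right and rows downward; lengths in m; the calibration is good to about 2 mm. A picture is of the moment at which its call begins. There is no depth.
- ticket.close_job(): hands the job in; it is judged then, once.
The state is a dict: "time": time; "joint_positions": joint angles; "qvel": joint speeds; "joint_torque": joint torques, N m; "tool_pos": TCP position; "ee_rot": TCP orientation; "wrist_force": force on the tool from outside, world axes, zero at the start; "wrist_torque": the same for the moment, N m; "width": finger opening in m; "finger_force": force on a finger pad.
Only numpy, scipy, OpenCV 4.12 (cv2) and the standard library are available. Lean on these libraries where they do the work, as an engineer would, in place of code of your own. Each camera call takes 0.05 s, during which the arm holds its last target. There are 200 camera calls.

TASK

Pack away the clay-rolling kit: pile all the small plywood bats flat and square on the low wooden base board, centred on it with their edges in line with the board's, then set the steel weight upright on the middle of the pile so that the bats do not warp. Stand every wooden rolling guide on end in the cells of the grey caddy, dropped all the way to the bottom; do not knock over the mug or the jar.

Things in the scene. Friction and masses are not known exactly. Their poses are not given: they have to be found in the camera images.
- board: Low wooden base board, fixed to the table, 100 x 70 x 12 mm thick. Origin: centre of its underside, on the table; x along its 100 mm side, y along its 70 mm side, z up.
- bat0: Small rectangular plywood bat, loose, 90 x 60 x 10 mm, about 40 g, lying flat on the table. Origin: its geometric centre; x along the 90 mm side, y along the 60 mm side, z through the 10 mm thickness. May be absent (3 or 4 bats are there).
- bat1: Small rectangular plywood bat, loose, 90 x 60 x 10 mm, about 40 g, lying flat on the table. Origin: its geometric centre; x along the 90 mm side, y along the 60 mm side, z through the 10 mm thickness. May be absent (3 or 4 bats are there).
- bat2: Small rectangular plywood bat, loose, 90 x 60 x 10 mm, about 40 g, lying flat on the table. Origin: its geometric centre; x along the 90 mm side, y along the 60 mm side, z through the 10 mm thickness. May be absent (3 or 4 bats are there).
- bat3: Small rectangular plywood bat, loose, 90 x 60 x 10 mm, about 40 g, lying flat on the table. Origin: its geometric centre; x along the 90 mm side, y along the 60 mm side, z through the 10 mm thickness. May be absent (3 or 4 bats are there).
- weight: Steel flattening weight, loose, about 0.45 kg (0.33 to 0.6): a disc of 54 mm diameter and 24 mm height with a round grip knob on top, the knob's neck 18 mm in diameter from 27 to 34 mm height, its head 24 mm in diameter from 40 to 56 mm height (the top). Origin: centre of its underside; z up along its axis.
- guide0: Clay-rolling guide: a plain straight wooden stick, loose, 150 mm long, 18 x 18 mm square section, about 32 g, lying on the table. Origin: its geometric centre; x along its length (the two ends are alike), y and z across. May be absent (3 or 4 guides are there).
- guide1: Clay-rolling guide: a plain straight wooden stick, loose, 150 mm long, 18 x 18 mm square section, about 32 g, lying on the table. Origin: its geometric centre; x along its length (the two ends are alike), y and z across. May be absent (3 or 4 guides are there).
- guide2: Clay-rolling guide: a plain straight wooden stick, loose, 150 mm long, 18 x 18 mm square section, about 32 g, lying on the table. Origin: its geometric centre; x along its length (the two ends are alike), y and z across. May be absent (3 or 4 guides are there).
- guide3: Clay-rolling guide: a plain straight wooden stick, loose, 150 mm long, 18 x 18 mm square section, about 32 g, lying on the table. Origin: its geometric centre; x along its length (the two ends are alike), y and z across. May be absent (3 or 4 guides are there).
- caddy: Narrow grey plastic caddy, fixed to the table, open at the top: 44 mm (x) by 155 mm (y) and 80 mm high, walls, partitions and floor 5 mm thick. Three partitions as high as the walls divide it along y into a row of four cells, each 34 mm (x) by 32.5 mm (y) inside and 75 mm deep. Origin: centre of its underside, on the table; x across the row, y along the row, z up.
- cell0 (a point): Centre of the mouth (80 mm above the table) of the caddy's cell 0; the cells are numbered along the caddy's +y.
- cell1 (a point): Centre of the mouth (80 mm above the table) of the caddy's cell 1; the cells are numbered along the caddy's +y.
- cell2 (a point): Centre of the mouth (80 mm above the table) of the caddy's cell 2; the cells are numbered along the caddy's +y.
- cell3 (a point): Centre of the mouth (80 mm above the table) of the caddy's cell 3; the cells are numbered along the caddy's +y.
- mug: White mug, loose, 76 mm wide, 90 mm high, a bystander. Origin: centre of its underside; z up.
- jar: Small closed glass jar, loose, 48 mm wide, 55 mm high, a bystander. Origin: centre of its underside; z up.
Not all that is in view belongs to the job. What is shaped like the weight but blue or yellow is not meant.

How it is judged:
By the outcome, as a careful person would: the job done as asked, in the order asked, and still so for the second after the job is handed in, with the robot touching nothing.
Of bat0, bat1, bat2, bat3 only 3 to 4 are there at a start; the rules pass over those that are not, and their reading is None.
Of guide0, guide1, guide2, guide3 only 3 to 4 are there at a start; the rules pass over those that are not, and their reading is None.
At some moment in a run one of guide0, guide1, guide2, guide3 may be knocked a few centimetres aside while the robot is not near it.
Once in a run the grip may slacken for a moment while it holds something.
It also fails if it takes over 210 s, if anything falls off the work surface, if the arm or the gripper's body presses on something with over 40 N, if the wrist force passes 120 N, or if a joint passes its speed limit or range.

## Working session

There is one attempt and no reset: what is moved stays moved. The work goes in short steps, Python scripts to look and compute and a tool call to move; the robot and the scene stay as the last step left them, time stands still between calls to the robot, and variables do not carry over. Pictures are saved under pics/ and viewed, at most 14 in all, crops included, and the job is handed in when it is done.

Besides the shell and the picture viewer there is one more tool, called after ">>>" as name(argument=value, ...) on one line, values as JSON. apply_moves: Moves the arm, as the interface text tells. Its arguments: {"type":"object","properties":{"moves":{"type":"array","items":{"type":"array","items":{"type":"array","items":{"type":"number"}}}}},"required":["moves"]}

```bash
ls; mkdir -p pics; cat > h.py <<'E'
import numpy as np, cv2, json
from bench import telemetry, snapshot, ticket, robot
def snap(n,f=None):
    s=snapshot(n)
    if f: cv2.imwrite('pics/'+f,cv2.cvtColor(s['image'],cv2.COLOR_RGB2BGR))
    h=s['image'].shape[0]; fl=h/2/np.tan(np.radians(s['fovy'])/2)
    s['K']=np.array([[fl,0,s['cx']],[0,fl,s['cy']],[0,0,1.]]); s['R']=np.array(s['R']); s['t']=np.array(s['t']); s['D']=np.array(s['D'],float)
    return s
def cast(s,uv,z):
    u=cv2.undistortPoints(np.array(uv,float).reshape(-1,1,2),s['K'],s['D']).reshape(-1,2)
    d=np.c_[u,np.ones(len(u))]@s['R']; c=-s['R'].T@s['t']
    z=np.broadcast_to(z,len(u)); return c+d*((z-c[2])/d[:,2])[:,None]
def proj(s,X):
    return cv2.projectPoints(np.array(X,float).reshape(-1,3),cv2.Rodrigues(s['R'])[0],s['t'],s['K'],s['D'])[0].reshape(-1,2)
E
python3 - <<'E'
from h import *
for n in ['scene','side','wrist']:
    s=snap(n,n+'0.png'); print(n,s['fovy'],s['D'],-s['R'].T@s['t'],s['R'][2])
print(telemetry.get_obs())
a=[cv2.imread(f'pics/{n}0.png') for n in ['scene','side','wrist']]
E
```

```text
pics
scene 54.69193357699 [-0.01760141  0.          0.          0.          0.        ] [ 0.91379346 -0.59420605  0.77713302] [-0.44287783  0.56301858 -0.69776021]
side 44.899725483239834 [-0.16126345  0.          0.          0.          0.        ] [-0.14619989 -0.61723109  0.86050895] [ 0.51238007  0.53016317 -0.67556915]
wrist 65.56998778051681 [-0.0786119  0.         0.         0.         0.       ] [0.12759796 0.53898007 0.3830754 ] [ 0.21289429 -0.0799696  -0.97379715]
{'time': 0.15, 'joint_positions': array([ 1.11489046e+00,  8.77620680e-02,  1.37190313e+00, -1.18275959e-05,
        1.68357705e+00, -1.03127895e-01]), 'qvel': array([-0.00192096, -0.00277918, -0.00391229,  0.00069697, -0.00102353,
       -0.00112884]), 'joint_torque': array([ 1.28806092e-03, -3.40640974e+01, -3.02793360e+01,  7.18039786e-02,
        3.05351091e-02, -1.12437106e-04]), 'tool_pos': array([0.19000886, 0.51604028, 0.40378745]), 'ee_rot': array([-3.13995061e+00, -1.58125384e-04,  2.78881324e+00]), 'wrist_force': array([-0.22941493, -0.17847881, -0.22816413]), 'wrist_torque': array([-0.01167708, -0.0070282 ,  0.00270797]), 'finger_force': 0.0, 'width': 0.09435587768749214}
```

View pics/scene0.png

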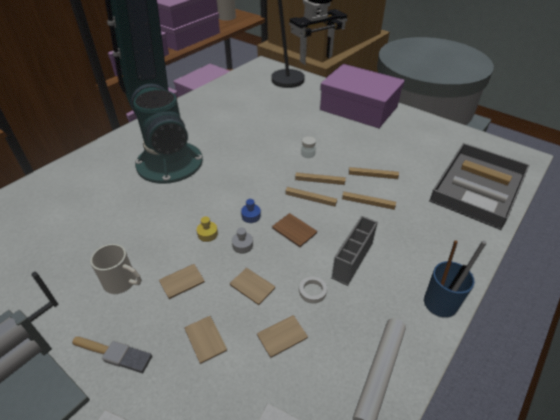

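View pics/side0.png

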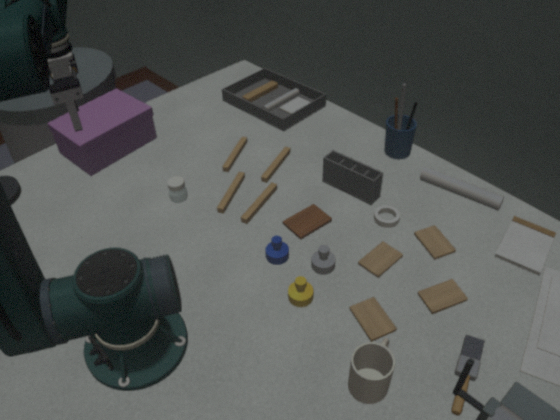

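The scene picture shows four bats at about (182,281), (252,285), (206,338) and (282,335). The four guides are around (311–373,172–199), the board is at (294,229), the caddy at (355,250), the grey weight at (242,240), the mug at (115,268) and the jar at (309,145). The side picture agrees.

```bash
cat >> h.py <<'E'
def masks(s):
    hsv=cv2.cvtColor(cv2.GaussianBlur(s['image'],(3,3),0),cv2.COLOR_RGB2HSV)
    wood=cv2.inRange(hsv,(8,70,60),(22,170,255)); dark=cv2.inRange(hsv,(2,100,40),(14,255,140))
    return hsv,wood,dark
def blobs(m,lo,hi):
    out=[]
    for c in cv2.findContours(m,cv2.RETR_EXTERNAL,cv2.CHAIN_APPROX_NONE)[0]:
        a=cv2.contourArea(c)
        if lo<a<hi: out.append(c)
    return out
def rect(s,c,z):
    """rectangle (x,y,L,W,yaw of long side deg) of contour cast on plane z"""
    P=cast(s,c.reshape(-1,2),z)[:,:2]*1000
    (x,y),(w,h),a=cv2.minAreaRect(P.astype(np.float32))
    if w<h: w,h,a=h,w,a+90
    return np.array([x,y,w,h,(a+90)%180-90])
E
python3 - <<'E'
from h import *
for n,pts in [('scene',[(182,281),(294,229),(373,173),(355,260),(242,240),(350,230)]),('side',[(380,260),(307,222),(260,203),(350,183),(322,262)])]:
    s=snap(n); hsv,_,_=masks(s)
    print(n,[hsv[v,u].tolist() for u,v in pts])
    m=cv2.inRange(hsv,(2,75,40),(24,255,255))
    for c in blobs(m,80,5000):
        M=cv2.moments(c); uv=(M['m10']/M['m00'],M['m01']/M['m00'])
        hh=hsv[int(uv[1]),int(uv[0])]
        print(np.round(uv),cv2.contourArea(c),hh,np.round(cast(s,uv,.007)[0,:2]*1000),np.round(rect(s,c,.008)))
E
```

```text
scene [[18, 75, 139], [13, 117, 109], [18, 106, 99], [0, 0, 66], [105, 6, 89], [80, 6, 139]]
[ 89. 345.] 222.0 [ 19  96 133] [ 357. -517.] [ 357. -517.   75.   16.   21.]
[281. 344.] 163.0 [ 17  74 137] [ 664. -271.] [ 665. -267.   75.   32.   57.]
[282. 330.] 119.0 [ 18  74 135] [ 645. -246.] [ 643. -252.   80.   27.   67.]
[205. 341.] 404.0 [ 18  75 136] [ 536. -363.] [ 533. -361.   83.   50.  -21.]
[180. 286.] 146.0 [ 18  74 137] [ 393. -302.] [ 384. -291.   77.   52.   70.]
[252. 290.] 223.5 [ 18  75 140] [ 529. -209.] [ 522. -201.   79.   48.   -1.]
[294. 229.] 670.0 [ 13 117 109] [491.   4.] [490.   4.  98.  69.  -5.]
[369. 200.] 261.0 [ 18 101 111] [589. 226.] [587. 224. 143.  26.  21.]
[311. 196.] 232.0 [ 18  94 117] [451. 138.] [449. 137. 145.  24.  18.]
[320. 178.] 203.0 [ 18  95 110] [426. 221.] [425. 219. 139.  26.  29.]
[374. 173.] 217.0 [ 18 103 119] [538. 344.] [538. 342. 142.  28.  29.]
[486. 172.] 406.0 [ 18 107 114] [806. 560.] [805. 558. 140.  50.   4.]
[  8. 163.] 687.0 [ 12 130  49] [-387. -324.] [-433. -291.  344.   64.  -25.]
[520. 125.] 967.5 [ 12 155  51] [81
[... 686 characters left out ...]
 78 111] [ 517. -200.] [ 517. -200.   84.   53.    0.]
[435. 242.] 499.5 [ 18  77 109] [ 648. -259.] [ 649. -257.   84.   54.   68.]
[535. 227.] 98.0 [18 95 94] [ 872. -410.] [ 870. -408.  104.   14.  -78.]
[307. 221.] 753.5 [ 13 113  86] [488.   4.] [489.   4.  99.  69.  -5.]
[258. 202.] 215.5 [ 18  90 110] [450. 138.] [453. 139. 150.  17.  18.]
[230. 192.] 174.5 [ 18  87 112] [425. 220.] [428. 222. 153.  15.  29.]
[275. 164.] 160.0 [ 19  87 111] [588. 225.] [590. 226. 152.  17.  21.]
[234. 153.] 129.5 [ 18  90 111] [540. 344.] [541. 344. 149.  15.  29.]
[261.  90.] 213.5 [ 18  93 104] [829. 560.] [831. 558. 147.  42.   4.]
[142.  79.] 497.0 [12 98 47] [590. 939.] [571. 906. 215. 144.  90.]
```

View pics/wrist0.png

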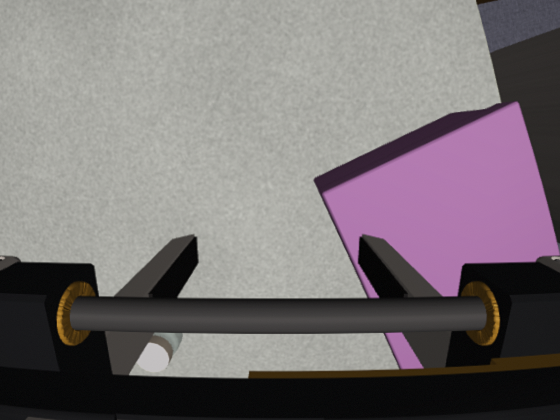

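```bash
python3 - <<'E'
from h import *
for n in ['scene','side']:
    s=snap(n); hsv,_,_=masks(s); print(n, [hsv[v,u].tolist() for u,v in ([(200,300),(300,300)] if n=='scene' else [(400,290),(250,150)])])
    m=cv2.inRange(hsv,(8,45,60),(24,200,255)); m=cv2.morphologyEx(m,cv2.MORPH_OPEN,np.ones((3,3)))
    for c in blobs(m,100,3000):
        r=rect(s,c,.006)
        if abs(r[1])<400 and r[0]<700: print(np.round(rect(s,c,.005),1),np.round(rect(s,c,.010),1),np.round(rect(s,c,.018),1))
    d=cv2.inRange(hsv,(0,0,20),(180,60,80 if n=='scene' else 68))
    u,v={'scene':(355,250),'side':(352,178)}[n]
    for c in blobs(d,300,6000):
        if cv2.pointPolygonTest(c,(u,v),False)>=0:
            p=cv2.approxPolyDP(cv2.convexHull(c),3,True).reshape(-1,2); print('caddy',p.tolist(),np.round(cast(s,p,.08)[:,:2]*1000).tolist(),np.round(cast(s,p,0)[:,:2]*1000).tolist())
    I=cv2.cvtColor(s['image'],cv2.COLOR_RGB2BGR)
    a=I[215:295,320:400] if n=='scene' else I[145:210,310:395]
    b=I[215:265,215:270] if n=='scene' else I[235:280,295:350]
    cv2.imwrite(f'pics/c_{n}.png',np.hstack([cv2.resize(x,(400,400),interpolation=cv2.INTER_CUBIC) for x in (a,b)]))
a=[cv2.imread(f'pics/c_{n}.png') for n in ('scene','side')]
cv2.imwrite('pics/c.png',cv2.resize(np.vstack(a),(600,600)))
E
```

```text
scene [[80, 5, 147], [80, 5, 149]]
[ 530.9 -358.6   91.1   58.7  -22.3] [ 533.4 -360.2   90.5   58.3  -22.3] [ 537.4 -362.6   89.6   57.7  -22.3]
[ 652.1 -254.1   89.2   60.4   68. ] [ 653.8 -256.3   88.6   60.    68. ] [ 656.5 -259.8   87.7   59.4   68. ]
[ 5.196e+02 -1.973e+02  8.970e+01  6.040e+01 -1.000e-01] [ 5.221e+02 -1.999e+02  8.910e+01  6.000e+01 -1.000e-01] [ 5.262e+02 -2.040e+02  8.810e+01  5.930e+01 -1.000e-01]
[ 381.4 -289.    88.7   62.1   70.7] [ 384.8 -290.9   88.1   61.7   70.7] [ 390.3 -294.1   87.2   61.    70.7]
[488.1   6.9 102.3  73.4  -5. ] [490.9   3.1 101.6  73.   -5. ] [495.3  -3.2 100.6  72.2  -5. ]
[584.8 228.1 149.2  32.9  21.2] [586.9 222.7 148.2  32.7  21.2] [590.3 214.2 146.7  32.4  21.2]
[446.4 139.7 150.4  32.5  17.6] [449.4 135.  149.4  32.3  17.6] [454.2 127.4 147.8  32.   17.6]
[422.2 222.8 146.   34.4  29.4] [425.4 217.5 145.   34.1  29.4] [430.5 209.  143.5  33.8  29.4]
[536.  346.4 148.7  35.7  29.5] [538.4 340.3 147.7  35.5  29.5] [542.3 330.5 146.2  35.1  29.5]
caddy [[372, 221], [371, 244], [347, 283], [334, 278], [335, 259], [362, 218]] [[
[... 980 characters left out ...]
5.2]
[454.7 140.5 160.5  24.4  17.9] [451.2 136.1 159.6  24.2  17.9] [445.6 129.  158.1  24.   17.9]
[429.8 224.2 162.   22.8  29. ] [426.4 219.3 161.1  22.7  29. ] [421.1 211.4 159.5  22.5  29. ]
[592.8 228.5 163.9  23.8  21. ] [588.5 223.5 162.9  23.7  21. ] [581.6 215.6 161.4  23.4  21. ]
[542.2 346.9 164.1  22.9  29.5] [538.2 341.3 163.1  22.8  29.5] [531.8 332.2 161.6  22.5  29.5]
caddy [[329, 154], [337, 153], [379, 172], [379, 195], [369, 203], [324, 181], [324, 159]] [[651.0, 85.0], [669.0, 74.0], [684.0, -53.0], [616.0, -108.0], [577.0, -109.0], [562.0, 19.0], [626.0, 80.0]] [[733.0, 157.0], [752.0, 144.0], [769.0, 5.0], [694.0, -55.0], [651.0, -57.0], [634.0, 84.0], [705.0, 151.0]]
```

View pics/c.png

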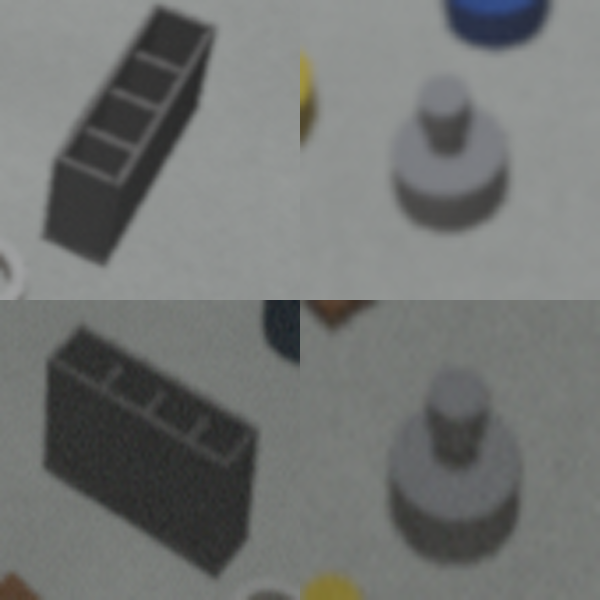

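```bash
cat >> h.py <<'E'
def plan(x,y,tip,yaw):
    """units for a move from the present pose to grasp axis x,y (mm), tip height (mm), yaw deg (mod 180 not applied)"""
    o=telemetry.get_obs(); p=o['tool_pos']*1000; a=o['ee_rot'][2]
    d=np.array([x,y])-p[:2]
    t=(yaw-np.degrees(a)+180)%360-180
    q6=np.degrees(o['joint_positions'][5])
    u=[(d@[np.cos(a),np.sin(a)])/50,(d@[np.sin(a),-np.cos(a)])/50,(p[2]-199-tip)/50]
    return np.round(u+[-t/10],3).tolist(),'q6',round(q6),'yaw',round(np.degrees(a),2),'tip',np.round(p-[0,0,199],1).tolist()
E
python3 - <<'E'
from h import *
s=snap('scene');P=cast(s,[(361.9,216.3),(377.3,222.2),(352,263.8),(334.7,257.1)],.08)[:,:2]*1000
Q=cast(s,[(241.2,230.5),(242.7,239.7)],[.056,.024])*1000
r=snap('side');P2=cast(r,[(333.2,150.9),(383.1,173.2),(373.7,180.8),(323.6,158)],.08)[:,:2]*1000
Q2=cast(r,[(324.4,248.5),(323.4,259.8)],[.056,.024])*1000
for p in (P,P2): print(np.round(p).tolist(),p.mean(0),cv2.minAreaRect(p.astype(np.float32)))
print(Q,Q2)
print(plan(381,-289,150,70.6-0))
E
```

```text
[[634.0, 85.0], [674.0, 91.0], [692.0, -57.0], [652.0, -65.0]] [663.15024181  13.39603322] ((663.010009765625, 12.869461059570312), (40.60901641845703, 151.69906616210938), 7.057767868041992)
[[669.0, 87.0], [688.0, -63.0], [648.0, -65.0], [628.0, 83.0]] [658.13634695  10.34011603] ((658.02880859375, 10.042915344238281), (40.26486587524414, 152.6037139892578), 7.238254547119141)
[[ 418.4486629  -117.3529997    56.        ]
 [ 420.61867692 -117.30192124   24.        ]] [[ 417.1607099  -119.41085765   56.        ]
 [ 413.3198907  -121.35572006   24.        ]]
([-9.147, -13.791, 1.112, 8.919], 'q6', -6, 'yaw', np.float64(159.79), 'tip', [190.1, 516.1, 205.6])
```

```bash
python3 -c "
from h import *
print(plan(519.7,-197.7,100,180))"
```

```text
([-11.119, -11.119, 2.112, -2.021], 'q6', -6, 'yaw', np.float64(159.79), 'tip', [190.1, 516.1, 205.6])
```

>>> apply_moves(moves=[[[-11.119,-11.119,2.112,-2.02,0],[-11.119,-11.119,2.112,-2.02,0],[-11.119,-11.119,2.112,-2.02,0],[-11.119,-11.119,2.112,-2.02,0],[-11.119,-11.119,2.112,-2.02,0],[-11.119,-11.119,2.112,-2.02,0],[-11.119,-11.119,2.112,-2.02,0],[-11.119,-11.119,2.112,-2.02,0],[-11.119,-11.119,2.112,-2.02,0],[-11.119,-11.119,2.112,-2.02,0]]])

```text
time: 1.7
tool_pos: [0.4491, -0.046, 0.322]
ee_rot: [3.141, 0.002, 3.141]
wrist_force: [1.4, 0.5, -0.2]
width: 0.0939
finger_force: 0.0
```

```bash
python3 -c "
from h import *
print(plan(519.7,-197.7,3,180))"
```

```text
([-1.414, -3.034, 2.401, -0.005], 'q6', -103, 'yaw', np.float64(179.95), 'tip', [449.1, -46.0, 123.0])
```

>>> apply_moves(moves=[[[-1.4,-3.02,0.4,0,0],[-1.4,-3.02,0.4,0,0],[-1.4,-3.02,0.4,0,0],[-1.4,-3.02,0.4,0,0],[-1.4,-3.02,2.3,0,0],[-1.4,-3.02,2.39,0,0],[-1.4,-3.02,2.39,0,0],[-1.4,-3.02,2.39,0,1],[-1.4,-3.02,2.39,0,1],[-1.4,-3.02,2.39,0,1]]])

```text
time: 2.95
tool_pos: [0.5187, -0.1946, 0.2028]
ee_rot: [-3.141, 0.001, -3.142]
wrist_force: [-0.1, 0.0, 0.0]
width: 0.0675
finger_force: 0.0
```

```bash
python3 -c "
from h import *
print(plan(489.5,6,60,174.9)); o=telemetry.get_obs(); print(o['width'],o['finger_force'],o['wrist_force'])"
```

```text
([0.583, 4.013, -1.125, 0.51], 'q6', -116, 'yaw', np.float64(-180.0), 'tip', [518.7, -194.6, 3.8])
0.06748324222596759 0.0 [-0.13798413  0.02604425  0.03647545]
```

>>> apply_moves(moves=[[[0,0,0,0,1],[0,0,0,0,1],[0,0,0,0,1]]])

```text
time: 3.32
tool_pos: [0.5187, -0.1949, 0.2026]
ee_rot: [3.142, 0.0, 3.141]
wrist_force: [0.3, 0.2, 1.2]
width: 0.0595
finger_force: 30.0
```

```bash
python3 -c "
from h import *
print(plan(489.5,6,80,174.9)); o=telemetry.get_obs(); print(o['width'],o['finger_force'],o['wrist_force'])"
```

```text
([0.585, 4.018, -1.528, 0.509], 'q6', -116, 'yaw', np.float64(179.99), 'tip', [518.7, -194.9, 3.6])
0.05947809695669985 30.000583827495575 [0.32547055 0.23006386 1.20416306]
```

>>> apply_moves(moves=[[[0,0,-1,0,1],[0.3,1,-1.5,0.3,1],[0.6,2.2,-1.5,0.51,1],[0.6,3.4,-1.5,0.51,1],[0.6,4.02,-1.5,0.51,1],[0.6,4.02,-1.5,0.51,1],[0.6,4.02,-1.5,0.51,1],[0.6,4.02,-1.5,0.51,1]]])

```text
time: 4.32
tool_pos: [0.4888, 0.005, 0.2772]
ee_rot: [-3.141, -0.0, 3.051]
wrist_force: [-0.1, 0.6, 0.6]
width: 0.0598
finger_force: 30.0
```

```bash
python3 -c "
from h import *
print(plan(488.6,6,16.3,174.9)); o=telemetry.get_obs(); print(o['width'],o['finger_force'],o['wrist_force'])
snap('wrist','w1.png')"
```

```text
([0.006, 0.02, 1.238, -0.012], 'q6', -91, 'yaw', np.float64(174.78), 'tip', [488.8, 5.0, 78.2])
0.05982495316689244 29.999856054782867 [-0.07980446  0.55815011  0.57824695]
```

View pics/w1.png

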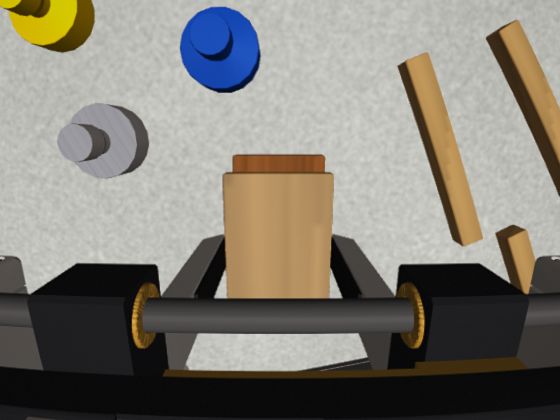

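The wrist view shows the held bat at (223–333,174) squarely over the board at (232–325,155). I'll cast these corners before lowering.

```bash
python3 -c "
from h import *
s=snap('wrist')
b=cast(s,[(232,155),(325,155)],.012)*1000; t=cast(s,[(223,174),(333,174)],.0846)*1000
th=np.radians(174.9); ax=np.array([np.cos(th),np.sin(th)]); 
for p,h in ((b,50),(t,45)):
  m=p[:,:2].mean(0); print(m,'centre',m-ax*h, np.linalg.norm(p[1]-p[0]), np.degrees(np.arctan2(*(p[0]-p[1])[[1,0]])))"
```

```text
[437.82867183  10.65787293] centre [487.6307251    6.21315809] 69.20082393423682 -95.33319093104855
[443.23036254   9.66699228] centre [488.05221049   5.66674893] 58.29051369018518 -95.33811387186273
```

>>> apply_moves(moves=[[[0.01,0.01,0.9,0,1],[0.01,0.01,1.24,0,1],[0.01,0.01,1.25,0,1],[0.01,0.01,1.25,0,1],[0.01,0.01,1.25,0,0.2],[0.01,0.01,1.25,0,0.2],[0.01,0.01,1.25,0,0],[0.01,0.01,0,0,0],[0.01,0.01,-0.4,0,0]]])

```text
time: 5.55
tool_pos: [0.4891, 0.0066, 0.3013]
ee_rot: [-3.142, 0.006, 3.052]
wrist_force: [0.1, 1.0, -1.0]
width: 0.094
finger_force: 0.0
```

```bash
python3 -c "
from h import *
o=telemetry.get_obs(); print(o['width'],o['wrist_force'])
print(plan(530.8,-359.2,70,157.6),plan(381.3,-289.2,70,70.6),plan(652.3,-254.7,70,68))
"
```

```text
0.09397512722018939 [ 0.13993685  0.96827525 -1.03339064]
([-1.483, -7.213, 0.646, 1.729], 'q6', -91, 'yaw', np.float64(174.89), 'tip', [489.1, 6.6, 102.3]) ([1.62, -6.085, 0.646, 10.429], 'q6', -91, 'yaw', np.float64(174.89), 'tip', [489.1, 6.6, 102.3]) ([-3.717, -4.915, 0.646, 10.689], 'q6', -91, 'yaw', np.float64(174.89), 'tip', [489.1, 6.6, 102.3])
```

>>> apply_moves(moves=[[[-0.25,-1.2,0.3,0.5,0],[-1.483,-7.213,0.6,1.73,0],[-1.483,-7.213,0.6,1.73,0],[-1.483,-7.213,0.6,1.73,0],[-1.483,-7.213,0.6,1.73,0],[-1.483,-7.213,0.6,1.73,0],[-1.483,-7.213,0.6,1.73,0],[-1.483,-7.213,1.6,1.73,0],[-1.483,-7.213,1.98,1.73,0],[-1.483,-7.213,1.98,1.73,0.2]]])

```text
time: 6.8
tool_pos: [0.5302, -0.3581, 0.1996]
ee_rot: [3.142, 0.0, 2.752]
wrist_force: [-0.8, 0.4, 3.1]
width: 0.0872
finger_force: 1.6
```

```bash
python3 -c "
from h import *
print(plan(530.8,-359.2,3,157.6),plan(489,6,85,174.9))
"
```

```text
([-0.019, -0.015, -0.049, 0.005], 'q6', -107, 'yaw', np.float64(157.65), 'tip', [530.2, -358.1, 0.6]) ([3.531, 6.422, -1.689, -1.725], 'q6', -107, 'yaw', np.float64(157.65), 'tip', [530.2, -358.1, 0.6])
```

>>> apply_moves(moves=[[[0,0,-0.05,0,0.5],[0,0,-0.05,0,1],[0,0,-0.05,0,1],[0,0,-0.05,0,1],[0,0,-0.05,0,1],[0,0,-0.6,0,1],[1.2,2,-1.69,-0.8,1],[3.55,6.42,-1.69,-1.72,1],[3.55,6.42,-1.69,-1.72,1],[3.55,6.42,-1.69,-1.72,1]]])

```text
time: 8.05
tool_pos: [0.5009, -0.1159, 0.2717]
ee_rot: [3.142, 0.0, 3.05]
wrist_force: [1.1, 0.4, -0.4]
width: 0.0595
finger_force: 30.0
```

```bash
python3 -c "
from h import *
o=telemetry.get_obs(); print(o['width'],o['finger_force'],o['wrist_force'])
print(plan(488.1,6,85,174.9))
"
```

```text
0.059455748431158834 29.99856859445572 [ 1.06140147  0.41165138 -0.35689624]
([0.478, 2.403, -0.245, -0.016], 'q6', -104, 'yaw', np.float64(174.74), 'tip', [500.9, -115.9, 72.7])
```

>>> apply_moves(moves=[[[0.48,2.41,-0.2,-0.02,1],[0.48,2.41,-0.2,-0.02,1],[0.48,2.41,-0.2,-0.02,1],[0.48,2.41,-0.2,-0.02,1],[0.48,2.41,-0.2,-0.02,1]]])

```text
time: 8.68
tool_pos: [0.4887, 0.0034, 0.2814]
ee_rot: [-3.141, -0.0, 3.052]
wrist_force: [-0.5, -0.6, -0.3]
width: 0.0598
finger_force: 30.0
```

```bash
cat >> h.py <<'E'
def edges(zs,held):
    """wrist picture: wood/board far edges -> centre of the held bat (top z=held) and of pile top (zs)"""
    s=snap('wrist','e.png'); hsv,_,_=masks(s)
    print([ (int(v),hsv[v,278].tolist()) for v in range(110,200,6)])
    return s
E
python3 -c "
from h import *
print(plan(488.1,6,25.8,174.9))
edges(0,0)
"
```

```text
([0.017, 0.051, 1.132, -0.003], 'q6', -91, 'yaw', np.float64(174.87), 'tip', [488.7, 3.4, 82.4])
[(110, [30, 8, 182]), (116, [35, 8, 195]), (122, [35, 8, 190]), (128, [34, 9, 191]), (134, [34, 9, 201]), (140, [34, 9, 199]), (146, [30, 8, 193]), (152, [30, 9, 190]), (158, [13, 187, 132]), (164, [17, 120, 185]), (170, [17, 118, 184]), (176, [17, 121, 184]), (182, [17, 116, 182]), (188, [16, 117, 183]), (194, [17, 116, 182])]
```

View pics/e.png

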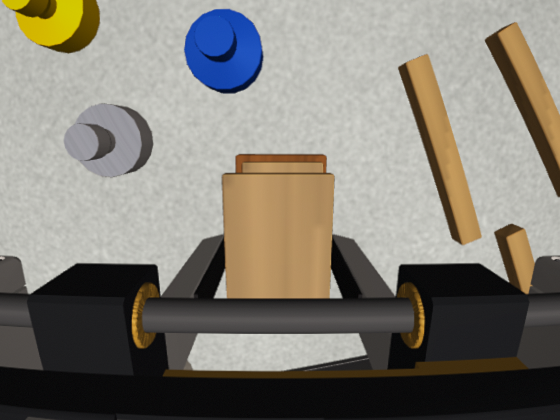

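```bash
cat >> h.py <<'E'
def cen(s,uv,z,h,yaw=174.9):
    p=cast(s,uv,z/1000)*1000; th=np.radians(yaw)
    return np.round(np.r_[p[:,:2].mean(0)-h*np.array([np.cos(th),np.sin(th)]),np.linalg.norm(p[1]-p[0]),(np.degrees(np.arctan2(*(p[0]-p[1])[[1,0]]))+90)],1)
E
python3 -c "
from h import *
s=snap('wrist')
print(cen(s,[(236,154.5),(326,154.5)],12,50),cen(s,[(242,162.5),(323.5,162.5)],22,45),cen(s,[(222.5,173.5),(334,173.5)],82.4-3+10,45))
"
```

```text
[487.5   6.3  68.1  -5.3] [487.8   7.5  59.5  -5.2] [487.6   4.   58.9  -5.3]
```

>>> apply_moves(moves=[[[0,0.05,0.8,0,1],[0,0.05,1.12,0,1],[0,0.05,1.14,0,1],[0,0.05,1.14,0,1],[0,0.05,1.14,0,0.15],[0,0.05,1.14,0,0.15],[0,0.05,1.14,0,0.1],[0,0.05,0,0,0],[0,0.05,-0.3,0,0]]])

```text
time: 9.9
tool_pos: [0.4898, 0.0071, 0.3007]
ee_rot: [-3.142, 0.007, 3.054]
wrist_force: [0.8, -1.1, 0.1]
width: 0.0934
finger_force: 0.0
```

```bash
python3 -c "
from h import *
o=telemetry.get_obs(); print(o['width'],o['wrist_force'])
print(plan(381.3,-289.2,70,70.6),plan(652.3,-254.7,70,68))
"
```

```text
0.09343258068992613 [ 0.81178835 -1.05125255  0.06628535]
([1.644, -6.093, 0.634, 10.44], 'q6', -91, 'yaw', np.float64(175.0), 'tip', [489.8, 7.1, 101.7]) ([-3.695, -4.933, 0.634, 10.7], 'q6', -91, 'yaw', np.float64(175.0), 'tip', [489.8, 7.1, 101.7])
```

>>> apply_moves(moves=[[[-0.37,-0.5,0.3,1.07,0],[-0.8,-1.1,0.6,2.14,0],[-1.3,-1.8,0.6,3.21,0],[-1.9,-2.6,0.6,4.28,0],[-2.5,-3.4,0.6,5.35,0],[-3.1,-4.2,0.6,6.42,0],[-3.695,-4.933,0.6,7.49,0],[-3.695,-4.933,0.6,8.56,0],[-3.695,-4.933,0.6,9.63,0],[-3.695,-4.933,0.6,10.7,0]]])

```text
time: 11.15
tool_pos: [0.6512, -0.2549, 0.2654]
ee_rot: [-3.14, -0.0, 1.18]
wrist_force: [-0.1, 0.1, -1.3]
width: 0.094
finger_force: 0.0
```

```bash
python3 -c "
from h import *
print(plan(652.3,-254.7,3,68))
"
```

```text
([0.012, 0.018, 1.269, -0.038], 'q6', -4, 'yaw', np.float64(67.62), 'tip', [651.2, -254.9, 66.4])
```

>>> apply_moves(moves=[[[0.01,0.01,1.0,0,0.1],[0.01,0.01,1.26,0,0.15],[0.01,0.01,1.26,0,1],[0.01,0.01,1.26,0,1],[0.01,0.01,1.26,0,1],[0.01,0.01,1.26,0,1],[0.01,0.01,1.26,0,1],[0.01,0.01,1.26,0,1]]])

```text
time: 12.15
tool_pos: [0.6521, -0.2545, 0.2044]
ee_rot: [3.14, -0.0, 1.187]
wrist_force: [0.3, -0.5, 2.9]
width: 0.0595
finger_force: 30.0
```

```bash
python3 -c "
from h import *
o=telemetry.get_obs(); print(o['width'],o['finger_force'],o['wrist_force'])
print(plan(652.3,-254.7,3,68),plan(488.5,7,95,174.9))
"
```

```text
0.05952616694967586 30.00111848115921 [ 0.32339325 -0.5167084   2.86437205]
([-0.003, 0.005, 0.048, -0.001], 'q6', -4, 'yaw', np.float64(67.99), 'tip', [652.1, -254.5, 5.4]) ([3.622, -4.994, -1.792, -10.691], 'q6', -4, 'yaw', np.float64(67.99), 'tip', [652.1, -254.5, 5.4])
```

>>> apply_moves(moves=[[[0,0,-0.8,0,1],[0.3,-0.4,-1.8,0.8,1],[1,-1.4,-1.8,1.8,1],[1.7,-2.3,-1.8,2.85,1],[2.4,-3.3,-1.8,3.9,1],[3.1,-4.3,-1.8,4.95,1],[3.62,-4.99,-1.8,6.0,1],[3.62,-4.99,-1.8,7.05,1],[3.62,-4.99,-1.8,7.31,1],[3.62,-4.99,-1.8,7.31,1]]])

```text
time: 13.4
tool_pos: [0.4882, 0.0071, 0.2934]
ee_rot: [-3.142, 0.001, -0.088]
wrist_force: [0.2, -0.2, -0.5]
width: 0.0593
finger_force: 30.0
```

```bash
python3 -c "
from h import *
o=telemetry.get_obs(); print(o['width'],o['finger_force'],o['wrist_force'])
print(plan(488.5,7,38,-5.1)); snap('wrist','e2.png')
"
```

```text
0.059281988457487444 29.99987304210663 [ 0.15895738 -0.15706048 -0.5445576 ]
([0.007, 0.001, 1.129, 0.004], 'q6', 89, 'yaw', np.float64(-5.06), 'tip', [488.2, 7.1, 94.4])
```

View pics/e2.png

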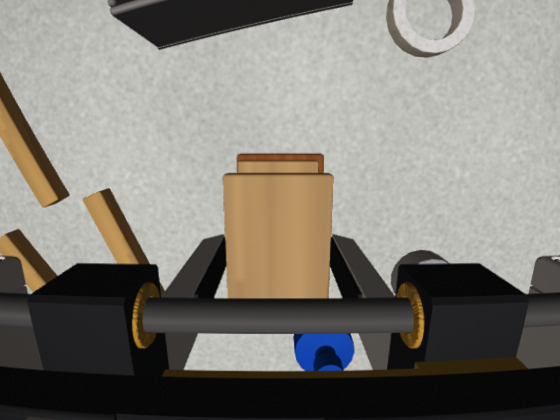

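```bash
python3 -c "
from h import *
s=snap('wrist')
print(cen(s,[(237,154.5),(323.5,154.5)],12,50,-5.1),cen(s,[(238.5,161.5),(319,161.5)],32,45,-5.1),cen(s,[(223.5,174),(333,174)],94.4-5.4+10,45,-5.1))
"
```

```text
[486.9   5.6  68.6 174.8] [488.1   6.7  59.2 174.8] [487.    7.3  58.6 174.8]
```

>>> apply_moves(moves=[[[0.01,0.02,0.8,0,1],[0.01,0.02,1.12,0,1],[0.01,0.02,1.14,0,1],[0.01,0.02,1.14,0,1],[0.01,0.02,1.14,0,0.15],[0.01,0.02,1.14,0,0.15],[0.01,0.02,1.14,0,0.1],[0.01,0.02,0,0,0],[0.01,0.02,-0.1,0,0]]])

```text
time: 14.62
tool_pos: [0.4902, 0.0058, 0.3035]
ee_rot: [3.142, -0.009, -0.089]
wrist_force: [0.7, -0.5, 0.1]
width: 0.0941
finger_force: 0.0
```

```bash
python3 -c "
from h import *
o=telemetry.get_obs(); print(o['width'],o['wrist_force'])
print(plan(381.3,-289.2,70,70.6))
"
```

```text
0.0941256499389107 [ 0.69538168 -0.46669778  0.08743278]
([-1.643, 6.07, 0.689, -7.571], 'q6', 89, 'yaw', np.float64(-5.11), 'tip', [490.2, 5.8, 104.5])
```

>>> apply_moves(moves=[[[-0.2,0.7,0.2,-1.05,0],[-0.5,1.8,0.3,-2.1,0],[-0.8,2.9,0.4,-3.15,0],[-1.1,4,0.4,-4.2,0],[-1.4,5.1,0.4,-5.25,0],[-1.643,6.07,0.6,-6.3,0],[-1.643,6.07,0.6,-7.35,0],[-1.643,6.07,0.6,-7.57,0],[-1.643,6.07,0.6,-7.57,0],[-1.643,6.07,0.6,-7.57,0.1]]])

```text
time: 15.88
tool_pos: [0.38, -0.2888, 0.2683]
ee_rot: [-3.141, -0.0, 1.23]
wrist_force: [0.3, -0.5, -0.1]
width: 0.0874
finger_force: 0.0
```

```bash
python3 -c "
from h import *
print(plan(381.3,-289.2,3.5,70.6))
"
```

```text
([0.002, 0.027, 1.316, -0.01], 'q6', -25, 'yaw', np.float64(70.5), 'tip', [380.0, -288.8, 69.3])
```

>>> apply_moves(moves=[[[0,0.025,1.0,0,0.1],[0,0.025,1.31,0,0.15],[0,0.025,1.31,0,1],[0,0.025,1.31,0,1],[0,0.025,1.31,0,1],[0,0.025,1.31,0,1],[0,0.025,1.31,0,1],[0,0.025,1.31,0,1]]])

```text
time: 16.88
tool_pos: [0.3816, -0.2899, 0.2045]
ee_rot: [3.139, 0.001, 1.232]
wrist_force: [-0.3, 1.0, 5.4]
width: 0.0592
finger_force: 30.0
```

```bash
python3 -c "
from h import *
o=telemetry.get_obs(); print(o['width'],o['finger_force'],o['wrist_force'])
print(plan(381.3,-289.2,3,70.6),plan(488.5,6.5,110,-5.1))
"
```

```text
0.059237665198921 30.004273653030396 [-0.32531648  1.04674631  5.44874211]
([0.011, -0.009, 0.051, -0.002], 'q6', -25, 'yaw', np.float64(70.58), 'tip', [381.6, -289.9, 5.5]) ([6.301, 0.046, -2.089, 7.568], 'q6', -25, 'yaw', np.float64(70.58), 'tip', [381.6, -289.9, 5.5])
```

>>> apply_moves(moves=[[[0,0,-1,0,1],[0.5,0,-2.1,0.9,1],[1.6,0,-2.1,1.95,1],[2.7,0.02,-2.1,3,1],[3.8,0.03,-2.1,4.05,1],[4.9,0.04,-2.1,5.1,1],[5.9,0.04,-2.1,6.15,1],[6.3,0.05,-2.1,7.2,1],[6.3,0.05,-2.1,7.57,1],[6.3,0.05,-2.1,7.57,1]]])

```text
time: 18.12
tool_pos: [0.4881, 0.0072, 0.3077]
ee_rot: [3.142, 0.001, -0.086]
wrist_force: [-0.1, -0.4, -0.6]
width: 0.0593
finger_force: 30.0
```

```bash
python3 -c "
from h import *
o=telemetry.get_obs(); print(o['width'],o['finger_force'],o['wrist_force'])
print(plan(488.0,6.5,48.1,-5.1)); snap('wrist','e3.png')
"
```

```text
0.0593260692405292 30.000304877758026 [-0.14377715 -0.43611823 -0.59837375]
([-0.001, 0.013, 1.211, 0.014], 'q6', 89, 'yaw', np.float64(-4.96), 'tip', [488.1, 7.2, 108.7])
```

View pics/e3.png

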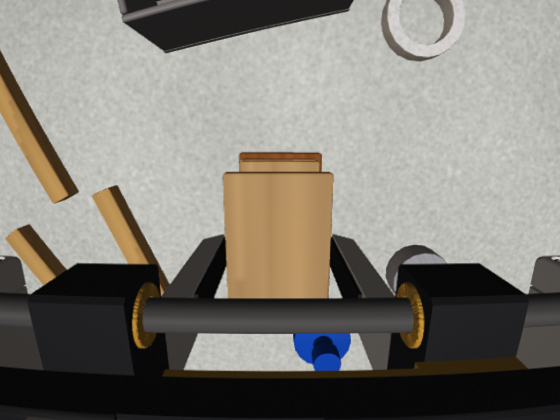

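>>> apply_moves(moves=[[[0,0.025,0.9,0.01,1],[0,0.025,1.2,0.01,1],[0,0.025,1.215,0.01,1],[0,0.025,1.215,0.01,1],[0,0.025,1.215,0.01,0.15],[0,0.025,1.215,0.01,0.15],[0,0.025,1.215,0.01,0.1],[0,0.025,0,0.01,0],[0,0.025,-0.3,0.01,0]]])

```text
time: 19.3
tool_pos: [0.489, 0.0054, 0.3275]
ee_rot: [-3.142, -0.008, -0.091]
wrist_force: [1.2, 0.2, 0.2]
width: 0.0937
finger_force: 0.0
```

```bash
python3 -c "
from h import *
o=telemetry.get_obs(); print(o['width'],o['wrist_force'])
print(plan(417.5-90,-119,130,-5.1),plan(417.5,-119,100,-5.1))
s=snap('side'); hsv,_,_=masks(s); m=cv2.inRange(hsv,(8,45,60),(24,200,255))
for c in blobs(m,100,3000):
  r=rect(s,c,.009)
  if 360<r[0]<650 and abs(r[1])<400: print(np.round(r,1))
"
```

```text
0.09372696293133405 [1.17067643 0.23422706 0.20667008]
([-2.992, 2.772, -0.03, -0.011], 'q6', 89, 'yaw', np.float64(-5.21), 'tip', [489.0, 5.4, 128.5]) ([-1.199, 2.608, 0.57, -0.011], 'q6', 89, 'yaw', np.float64(-5.21), 'tip', [489.0, 5.4, 128.5])
[502.6  16.8 128.7 103.3  -5.4]
[451.6 136.9 160.4  24.6  17.3]
[427.1 220.3 161.2  22.7  28.9]
[588.7 223.9 162.4  24.6  21.1]
[539.2 342.2 163.3  23.   29.6]
```

```bash
python3 -c "
from h import *
for n in ('scene','side'):
  s=snap(n); hsv,_,_=masks(s)
  for lo,hi in (((105,120,40),(125,255,255)),((22,130,60),(35,255,255))):
    c=max(blobs(cv2.inRange(hsv,lo,hi),50,2000),key=cv2.contourArea); M=cv2.moments(c); print(n,cast(s,(M['m10']/M['m00'],M['m01']/M['m00']),.018)[0]*1000)
print(plan(417.5,-119,75,-5.1))
"
```

```text
scene [365.59804751 -25.92405215  18.        ]
scene [ 317.45725978 -143.54398851   18.        ]
side [361.82097709 -26.37308402  18.        ]
side [ 320.72182833 -142.56546738   18.        ]
([-1.182, 2.608, 0.993, -0.011], 'q6', 89, 'yaw', np.float64(-5.21), 'tip', [488.2, 5.5, 124.6])
```

>>> apply_moves(moves=[[[-0.5,1.1,0.4,0,0.3],[-1.182,2.608,0.99,0,0.3],[-1.182,2.608,0.99,0,0.3],[-1.182,2.608,0.99,0,0.3],[-1.182,2.608,0.99,0,0.3],[-1.182,2.608,0.99,0,0.3]]])

```text
time: 20.2
tool_pos: [0.418, -0.1182, 0.2738]
ee_rot: [-3.141, -0.0, -0.089]
wrist_force: [0.7, -0.1, -0.8]
width: 0.0656
finger_force: 0.0
```

```bash
python3 -c "
from h import *
o=telemetry.get_obs(); print(o['width'],o['wrist_force'])
print(plan(417.5,-119,33,-5.1)); snap('wrist','k.png')
"
```

```text
0.06564651958176544 [ 0.69278546 -0.07722689 -0.84158948]
([-0.008, 0.017, 0.836, -0.002], 'q6', 72, 'yaw', np.float64(-5.12), 'tip', [418.0, -118.2, 74.8])
```

View pics/k.png

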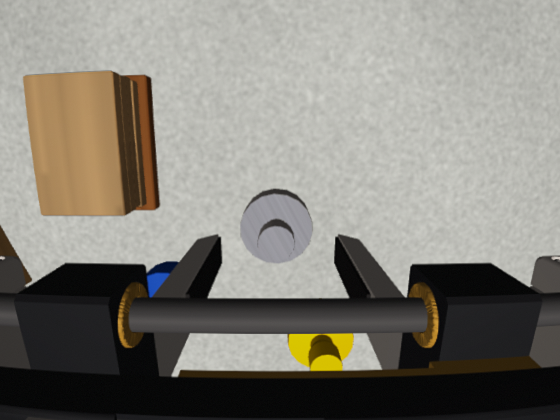

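```bash
python3 -c "
from h import *
s=snap('wrist'); print(cast(s,[(277,243),(277,226),(277-36,226),(277+36,226)],[.056,.024,.024,.024])*1000)
t=proj(s,[.418,-.1182,.056]); print(t)
# pile top corners
print(cast(s,[(25,76),(117,72),(128,215),(42,215)],.052)*1000)"
```

```text
[[ 415.18461468 -116.93561219   56.        ]
 [ 417.33058341 -117.03596649   24.        ]
 [ 419.71076807  -90.80469522   24.        ]
 [ 414.92794934 -143.25642073   24.        ]]
[[278.57685417 238.63438724]]
[[534.70101465  28.71938012  52.        ]
 [528.66679439 -31.4132554   52.        ]
 [441.21468806 -22.36587624  52.        ]
 [446.5913781   37.6350321   52.        ]]
```

>>> apply_moves(moves=[[[-0.02,0,0.5,0,0.3],[-0.02,0,0.83,0,0.3],[-0.02,0,0.83,0,0.3],[-0.02,0,0.83,0,1],[-0.02,0,0.83,0,1],[-0.02,0,0.83,0,1],[-0.02,0,0.83,0,1],[-0.02,0,0.83,0,1],[-0.02,0,0.83,0,1]]])

```text
time: 21.42
tool_pos: [0.4166, -0.1186, 0.2325]
ee_rot: [-3.14, -0.001, -0.091]
wrist_force: [-0.0, 3.0, 2.6]
width: 0.0231
finger_force: 30.0
```

```bash
python3 -c "
from h import *
o=telemetry.get_obs(); print(o['width'],o['finger_force'],o['wrist_force'])
print(plan(487.8,6,140,-5.1))
"
```

```text
0.023051922610185783 30.000466971541755 [-0.0097175   3.03653562  2.62546512]
([1.192, -2.611, -2.131, -0.012], 'q6', 72, 'yaw', np.float64(-5.22), 'tip', [416.6, -118.6, 33.5])
```

>>> apply_moves(moves=[[[0,0,-1,0,1],[0,0,-2,0,1],[0.6,-1.3,-2.1,0,1],[1.192,-2.611,-2.1,0,1],[1.192,-2.611,-2.1,0,1],[1.192,-2.611,-2.1,0,1],[1.192,-2.611,-2.1,0,1],[1.192,-2.611,-2.1,0,1]]])

```text
time: 22.42
tool_pos: [0.4872, 0.0045, 0.3368]
ee_rot: [3.141, 0.001, -0.093]
wrist_force: [-0.6, -0.1, -4.4]
width: 0.0236
finger_force: 30.0
```

```bash
python3 -c "
from h import *
o=telemetry.get_obs(); print(o['width'],o['finger_force'],o['wrist_force'])
print(plan(487.6,6,86,-5.1)); snap('wrist','k2.png')
"
```

```text
0.02356693404240092 29.998889249400236 [-0.58876763 -0.05289232 -4.41419726]
([0.006, -0.03, 1.036, -0.023], 'q6', 89, 'yaw', np.float64(-5.33), 'tip', [487.2, 4.5, 137.8])
```

View pics/k2.png

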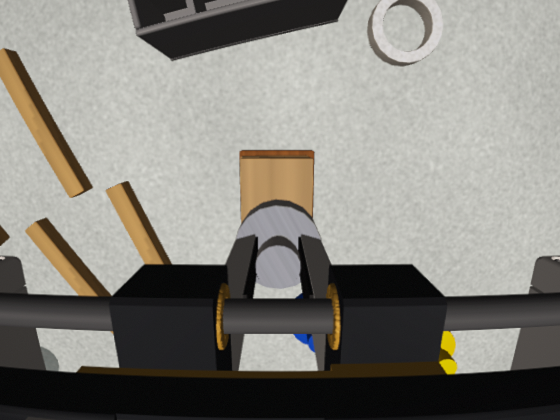

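```bash
python3 -c "
from h import *
s=snap('wrist'); print(cen(s,[(240,150.5),(314.5,150.5)],12,50,-5.1),cen(s,[(240.5,158.5),(313.5,158.5)],52,45,-5.1))
print(cast(s,[(237.5,243),(320,243),(278.7,243),(278.5,202)],.128)*1000)
"
```

```text
[487.1   5.3  68.8 174.6] [487.7   5.4  58.8 174.6]
[[489.48695602  29.45384396 128.        ]
 [484.73078597 -20.56981008 128.        ]
 [487.13849871   4.47089911 128.        ]
 [512.49708253   2.19461921 128.        ]]
```

>>> apply_moves(moves=[[[0.01,-0.02,0.6,0,1],[0.01,-0.02,0.95,0,1],[0.01,-0.02,1.04,0,1],[0.01,-0.02,1.04,0,1],[0.01,-0.02,1.04,0,0.6],[0.01,-0.02,1.04,0,0.4],[0.01,-0.02,1.04,0,0.3],[0.01,-0.02,0.5,0,0.3],[0.01,-0.02,-0.5,0,0.3],[0.01,-0.02,-1,0,0.3]]])

```text
time: 23.78
tool_pos: [0.4885, 0.0066, 0.3906]
ee_rot: [-3.142, -0.005, -0.091]
wrist_force: [0.5, 0.2, 0.0]
width: 0.0656
finger_force: 0.0
```

```bash
python3 -c "
from h import *
o=telemetry.get_obs(); print(o['width'],o['wrist_force'])
for g in ((450.8,136.8,17.7),(426.2,219.9,29),(588,224,21.1),(538.6,342,29.5)): print(plan(g[0],g[1],60,g[2]),plan(g[0],g[1],60,g[2]+180)[0][3])
"
```

```text
0.06563491180437404 [0.54873241 0.23411515 0.00974133]
([-0.987, -2.524, 2.632, -2.291], 'q6', 89, 'yaw', np.float64(-5.21), 'tip', [488.5, 6.6, 191.6]) 15.709
([-1.628, -4.134, 2.632, -3.421], 'q6', 89, 'yaw', np.float64(-5.21), 'tip', [488.5, 6.6, 191.6]) 14.579
([1.587, -4.51, 2.632, -2.631], 'q6', 89, 'yaw', np.float64(-5.21), 'tip', [488.5, 6.6, 191.6]) 15.369
([0.389, -6.771, 2.632, -3.471], 'q6', 89, 'yaw', np.float64(-5.21), 'tip', [488.5, 6.6, 191.6]) 14.529
```

```bash
cat >> h.py <<'E'
def guides():
    s=snap('side'); hsv,_,_=masks(s); m=cv2.inRange(hsv,(8,45,60),(24,200,255)); out=[]
    for c in blobs(m,100,3000):
        r=rect(s,c,.009)
        if r[3]<30 and r[2]>130 and 300<r[0]<720 and 0<r[1]<450: out.append(r-[1,.3,0,0,0])
    return out
E
python3 -c "
from h import *
for g in guides(): print(np.round(g,1))
print(plan(403.2,121.6,50,17.7))"
```

```text
[450.7 136.3 160.5  24.7  17.8]
[426.1 220.  161.2  22.5  29.3]
[587.6 223.9 164.6  23.7  20.9]
[538.1 342.  163.3  22.6  29.5]
([-1.915, -2.135, 2.893, -2.291], 'q6', 89, 'yaw', np.float64(-5.21), 'tip', [488.9, 6.6, 194.6])
```

>>> apply_moves(moves=[[[-0.7,-0.8,0.3,-0.8,0.4],[-1.915,-2.135,1.5,-1.8,0.4],[-1.915,-2.135,2.89,-2.29,0.4],[-1.915,-2.135,2.89,-2.29,0.4],[-1.915,-2.135,2.89,-2.29,0.4],[-1.915,-2.135,3.7,-2.29,0.4],[-1.915,-2.135,3.82,-2.29,0.4],[-1.915,-2.135,3.82,-2.29,0.4]]])

```text
time: 24.82
tool_pos: [0.404, 0.1214, 0.1994]
ee_rot: [3.141, -0.002, 0.308]
wrist_force: [-4.5, 0.5, 7.3]
width: 0.0566
finger_force: 3.9
```

```bash
python3 -c "
from h import *
o=telemetry.get_obs(); print(o['width'],o['wrist_force'])
print(plan(403.2,121.6,3,17.7))"
```

```text
0.056624727409869645 [-4.48847458  0.49127368  7.32429934]
([-0.013, -0.009, -0.051, -0.006], 'q6', 81, 'yaw', np.float64(17.64), 'tip', [404.0, 121.4, 0.4])
```

>>> apply_moves(moves=[[[0,0,-0.08,0,1],[0,0,-0.08,0,1],[0,0,-0.08,0,1],[0,0,-0.08,0,1],[0,0,-0.08,0,1],[0,0,-1,0,1],[0,0,-2,0,1],[0,0,-3,0,1],[0,0,-4,0,1],[0,0,-4,0,1]]])

```text
time: 26.08
tool_pos: [0.4031, 0.1218, 0.401]
ee_rot: [3.14, -0.01, 0.309]
wrist_force: [-0.5, 0.8, -1.1]
width: 0.0177
finger_force: 30.0
```

```bash
python3 -c "
from h import *
o=telemetry.get_obs(); print(o['width'],o['finger_force'],o['wrist_force'],o['tool_pos'])
a=snap('side')['image'];b=snap('scene')['image']
cv2.imwrite('pics/g.png',cv2.cvtColor(np.hstack([a[60:300,120:420],b[60:300,200:500]]),cv2.COLOR_RGB2BGR))"
```

```text
0.017686783099687915 29.997546672821045 [-0.469472    0.75002379 -1.12219787] [0.40314744 0.12179982 0.40098304]
```

View pics/g.png

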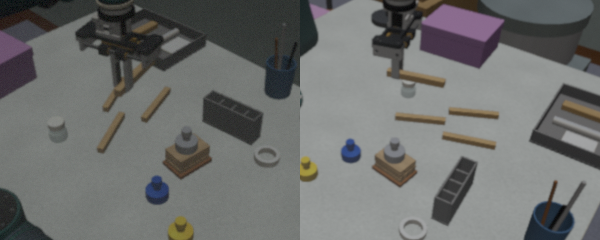

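The crop shows the guide held level at its end, with no droop. I'll regrip 20 mm off centre, tilt it on the caddy rim, and then push it upright against the caddy's end wall.

>>> apply_moves(moves=[[[0,0,1.2,0,1],[0,0,2.4,0,1],[0,0,3.5,0,1],[0,0,3.9,0,1],[0,0,3.9,0,0.6],[0,0,3.9,0,0.6],[0.6,0,3.9,0,0.6],[0.6,0,3.9,0,0.6],[0.6,0,3.9,0,1],[0.6,0,3.9,0,1]]])

```text
time: 27.42
tool_pos: [0.4302, 0.1306, 0.2005]
ee_rot: [-3.141, 0.002, 0.309]
wrist_force: [0.3, -0.0, -0.3]
width: 0.0211
finger_force: 0.0
```

```bash
cat >> h.py <<'E'
C=np.array([660.5,11.7]); CY=7.1
def cad(x,y,tip,yaw=97.1):
    "plan to a point in caddy axes (mm)"
    a=np.radians(CY); return plan(C[0]+x*np.cos(a)-y*np.sin(a),C[1]+x*np.sin(a)+y*np.cos(a),tip,yaw)
E
python3 -c "
from h import *
o=telemetry.get_obs(); print(o['width'],o['finger_force'],o['wrist_force'])
print(plan(431.6,130.7,3,17.8)); print(cad(0,77.5+42,160))"
```

```text
0.02112267565041577 0.0 [ 0.30111143 -0.03728568 -0.29076558]
([0.027, 0.006, -0.03, -0.011], 'q6', 82, 'yaw', np.float64(17.69), 'tip', [430.2, 130.6, 1.5])
([4.104, 1.314, -3.17, -7.941], 'q6', 82, 'yaw', np.float64(17.69), 'tip', [430.2, 130.6, 1.5])
```

>>> apply_moves(moves=[[[0,0,0,0,1],[0,0,0,0,1],[0,0,-1,0,1],[0,0,-2.2,-1,1],[0.5,0.2,-3.2,-2,1],[1.2,0.4,-3.2,-3,1],[1.9,0.6,-3.2,-4,1],[2.7,0.9,-3.2,-5.05,1],[3.5,1.1,-3.2,-6.1,1],[4.1,1.31,-3.2,-7.15,1]]])

```text
time: 28.68
tool_pos: [0.6478, 0.1306, 0.3606]
ee_rot: [-3.141, -0.0, 1.563]
wrist_force: [-0.2, 0.1, -0.3]
width: 0.0173
finger_force: 30.0
```

```bash
python3 -c "
from h import *
o=telemetry.get_obs(); print(o['width'],o['finger_force'],o['wrist_force'])
print(cad(0,77.5+42,82))"
```

```text
0.017344955818649962 29.99946802854538 [-0.16064915  0.09352369 -0.25275493]
([-0.007, -0.04, 1.592, -0.757], 'q6', 7, 'yaw', np.float64(89.53), 'tip', [647.8, 130.6, 161.6])
```

>>> apply_moves(moves=[[[-0.007,-0.04,0.9,-0.757,1],[-0.007,-0.04,1.5,-0.757,1],[-0.007,-0.04,1.55,-0.757,1],[-0.007,-0.04,1.55,-0.757,1],[-0.007,-0.04,1.65,-0.757,1],[-0.007,-0.04,1.75,-0.757,1],[-0.007,-0.04,1.85,-0.757,1]]])

```text
time: 29.55
tool_pos: [0.6447, 0.1308, 0.2718]
ee_rot: [3.137, -0.001, 1.689]
wrist_force: [-2.0, 1.7, 6.3]
width: 0.0175
finger_force: 30.0
```

```bash
python3 -c "
from h import *
o=telemetry.get_obs(); print(o['width'],o['finger_force'],o['wrist_force'],o['wrist_torque'])
print(cad(0,77.5+42,60))"
```

```text
0.01752068341685566 30.00146985054016 [-1.99773471  1.73043581  6.25622935] [-0.01609793  0.31572215 -0.05483011]
([-0.014, 0.019, 0.255, -0.032], 'q6', 0, 'yaw', np.float64(96.78), 'tip', [644.7, 130.8, 72.8])
```

>>> apply_moves(moves=[[[0,0,0.08,0,1],[-0.04,0,0.16,0,1],[-0.1,0,0.22,0,1],[-0.16,0,0.25,0,1],[-0.22,0,0.25,0,1]]])

```text
time: 30.18
tool_pos: [0.6459, 0.1224, 0.2595]
ee_rot: [3.136, -0.007, 1.691]
wrist_force: [-1.4, 10.0, 7.5]
width: 0.0176
finger_force: 30.0
```

```bash
python3 -c "
from h import *
o=telemetry.get_obs(); print(o['width'],o['finger_force'],o['wrist_force'],o['wrist_torque'])
print(cad(0,77.5+42,60))
a=snap('side')['image'];b=snap('scene')['image']
cv2.imwrite('pics/g2.png',cv2.cvtColor(np.hstack([cv2.resize(x,None,fx=2,fy=2) for x in (a[40:240,210:410],b[100:300,280:480])]),cv2.COLOR_RGB2BGR))"
```

```text
0.01761680269545561 30.002426505088806 [-1.39791357 10.03319834  7.47577016] [ 1.39290733  0.27407903 -0.00639044]
([0.158, 0.016, 0.01, -0.023], 'q6', -1, 'yaw', np.float64(96.87), 'tip', [645.9, 122.4, 60.5])
```

View pics/g2.png

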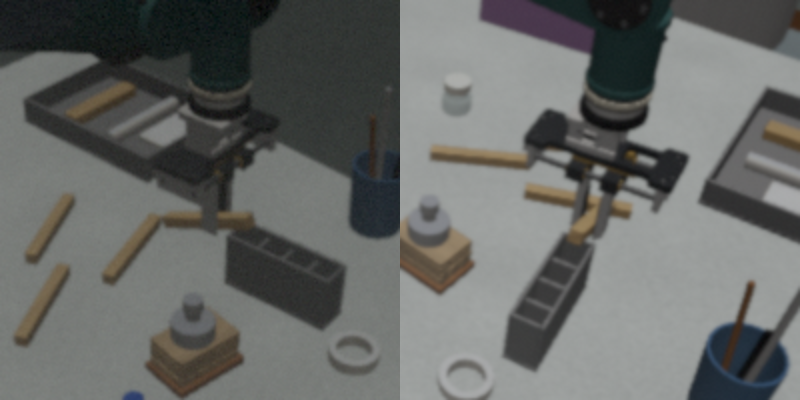

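The crop shows the guide tilted with its long end down at (165,218) and its stub on the caddy rim, so the tilt worked. Next I'll fly over the caddy to its −y end and push upright.

>>> apply_moves(moves=[[[0,0,-1,0,1],[0,0.01,-2,0,1],[-1,0.01,-2,0,1],[-2.2,0.01,-2,0,1],[-3.4,0.01,-2,0,1],[-4.6,0.01,-2,0,1],[-5.84,0.01,-2,0,1],[-5.84,0.01,-2,0,1],[-5.84,0.01,-1,0,1],[-5.84,0.01,-0.87,0,1]]])

```text
time: 31.52
tool_pos: [0.6794, -0.1694, 0.2948]
ee_rot: [-3.133, -0.004, 1.689]
wrist_force: [-0.5, 0.4, -0.4]
width: 0.0178
finger_force: 30.0
```

```bash
python3 -c "
from h import *
o=telemetry.get_obs(); print(o['width'],o['finger_force'],o['wrist_force'],o['wrist_torque'])
print(cad(0,-84,104))"
```

```text
0.01782551013222486 29.999982118606567 [-0.52047642  0.38420342 -0.39245467] [-0.04902598  0.09083907  0.04160931]
([1.962, 0.061, -0.163, -0.031], 'q6', -25, 'yaw', np.float64(96.79), 'tip', [679.4, -169.4, 95.8])
```

>>> apply_moves(moves=[[[0,0.06,-0.16,0,1],[0.3,0.06,-0.16,0,1],[0.6,0.06,-0.16,0,1],[0.9,0.06,-0.16,0,1],[1.2,0.06,-0.16,0,1],[1.45,0.06,-0.16,0,1],[1.65,0.06,-0.16,0,1],[1.8,0.06,-0.16,0,1]]])

```text
time: 32.52
tool_pos: [0.6728, -0.0802, 0.3076]
ee_rot: [-3.142, -0.0, 1.689]
wrist_force: [-0.1, -0.6, -0.9]
width: 0.0178
finger_force: 30.0
```

```bash
python3 -c "
from h import *
o=telemetry.get_obs(); print(o['width'],o['finger_force'],o['wrist_force'],o['wrist_torque'])
print(cad(0,-84,104))"
```

```text
0.01781953071123467 29.99978095293045 [-0.12661081 -0.64494767 -0.88394511] [-0.06051121  0.03102243  0.04375169]
([0.174, -0.018, 0.093, -0.034], 'q6', -18, 'yaw', np.float64(96.76), 'tip', [672.8, -80.2, 108.6])
```

```bash
python3 -c "
from h import *
for n in ('scene','side'):
  s=snap(n); hsv,_,_=masks(s); m=cv2.inRange(hsv,(8,45,50),(24,200,255))
  p0=np.array([672.8,-80.2,116]); 
  b=proj(s,np.array([p0,p0+[0,0,-95],p0+[0,0,55]])/1000); print(n,'vertical guess piv/bot/top',np.round(b).tolist())
  for c in blobs(m,30,3000):
    x,y,w,h=cv2.boundingRect(c)
    if np.hypot(x+w/2-b[0][0],y+h/2-b[0][1])<70:
      (cx,cy),(w2,h2),a=cv2.minAreaRect(c); print(cv2.contourArea(c),np.round(cv2.boxPoints(cv2.minAreaRect(c))).tolist())
"
```

```text
scene vertical guess piv/bot/top [[341.0, 255.0], [336.0, 282.0], [344.0, 238.0]]
230.0 [[325.0, 262.0], [343.0, 241.0], [352.0, 248.0], [334.0, 270.0]]
63.5 [[343.0, 241.0], [350.0, 224.0], [364.0, 230.0], [357.0, 247.0]]
37.0 [[329.0, 216.0], [338.0, 212.0], [344.0, 226.0], [335.0, 230.0]]
40.0 [[360.0, 216.0], [364.0, 211.0], [371.0, 218.0], [367.0, 223.0]]
759.0 [[270.0, 237.0], [277.0, 209.0], [319.0, 220.0], [312.0, 249.0]]
177.5 [[366.0, 203.0], [367.0, 196.0], [396.0, 201.0], [394.0, 209.0]]
side vertical guess piv/bot/top [[386.0, 167.0], [382.0, 197.0], [389.0, 149.0]]
196.0 [[354.0, 160.0], [380.0, 160.0], [380.0, 169.0], [354.0, 169.0]]
166.0 [[389.0, 159.0], [409.0, 159.0], [409.0, 169.0], [389.0, 169.0]]
```

```bash
cat >> h.py <<'E'
def onplane(s,uv,x0):
    "ray onto the vertical plane caddy-x = x0; gives caddy y and z (mm)"
    a=np.radians(CY); n=np.array([np.cos(a),np.sin(a),0]); t=np.array([-np.sin(a),np.cos(a),0])
    u=cv2.undistortPoints(np.array(uv,float).reshape(-1,1,2),s['K'],s['D']).reshape(-1,2)
    d=np.c_[u,np.ones(len(u))]@s['R']; c=-s['R'].T@s['t']*1000; o=np.r_[C,0]
    k=((o-c)@n+x0)/(d@n); X=c+d*k[:,None]; return np.round(np.c_[(X-o)@t,X[:,2]],1)
E
python3 -c "
from h import *
print(onplane(snap('side'),[(354,164.5),(380,164.5),(389,164),(409,164)],0).tolist())
print(onplane(snap('scene'),[(330,266),(347,245),(357,230)],0).tolist())"
```

```text
[[-2.8, 82.1], [-75.1, 116.5], [-98.6, 129.2], [-149.0, 153.3]]
[[-145.9, 136.6], [-58.1, 114.6], [-3.2, 112.3]]
```

>>> apply_moves(moves=[[[-1,0,0,0,1],[-1.8,0,0,0,1],[-1.8,0,0.5,0,1],[-1.8,0,0.7,0,1],[-1.5,0,0.7,0,1],[-1.25,0,0.35,0,1],[-1.0,0,0.2,0,1],[-0.8,0,0.07,0,1],[-0.55,0,0,0,1],[-0.36,0,-0.03,0,1]]])

```text
time: 33.98
tool_pos: [0.6755, -0.0997, 0.3159]
ee_rot: [3.132, 0.01, 1.688]
wrist_force: [0.4, -6.5, 3.4]
width: 0.0179
finger_force: 30.0
```

```bash
python3 -c "
from h import *
o=telemetry.get_obs(); print(o['width'],o['finger_force'],o['wrist_force'],o['wrist_torque'])
print(cad(0,-85,110))"
```

```text
0.017891472365237953 29.997941851615906 [ 0.38876435 -6.50081577  3.37543757] [-1.70453638 -0.12957162 -0.00802208]
([0.548, -0.027, 0.137, -0.04], 'q6', -20, 'yaw', np.float64(96.7), 'tip', [675.5, -99.7, 116.9])
```

>>> apply_moves(moves=[[[0.15,0,0.04,0,1],[0.3,0,0.08,0,1],[0.42,0,0.1,0,1],[0.5,0,0.1,0,1],[0.56,0,0.1,0,1],[0.6,0,0.1,0,1],[0.6,0,0.1,0,1]]])

```text
time: 34.85
tool_pos: [0.6715, -0.0687, 0.3039]
ee_rot: [-3.141, -0.001, 1.689]
wrist_force: [1.1, -3.0, 1.2]
width: 0.0169
finger_force: 30.0
```

```bash
python3 -c "
from h import *
o=telemetry.get_obs(); print(o['width'],o['finger_force'],o['wrist_force'],o['wrist_torque'])
print(cad(0,-85,110))
for n in ('scene','side'):
  s=snap(n); hsv,_,_=masks(s); m=cv2.inRange(hsv,(8,45,50),(24,200,255))
  p0=np.r_[o['tool_pos'][:2]*1000,o['tool_pos'][2]*1000-191]; 
  b=proj(s,np.array([p0,p0+[0,0,-95],p0+[0,0,55]])/1000); print(n,'vertical guess piv/bot/top',np.round(b).tolist())
  for c in blobs(m,30,3000):
    x,y,w,h=cv2.boundingRect(c)
    if np.hypot(x+w/2-b[0][0],y+h/2-b[0][1])<40:
      print(cv2.contourArea(c),np.round(cv2.boxPoints(cv2.minAreaRect(c))).tolist())
"
```

```text
0.016859874003331658 29.965879495139234 [ 1.07578501 -2.95424627  1.17303724] [-8.98187569e-01 -1.17109241e-01  6.00009176e-04]
([-0.078, -0.018, -0.102, -0.033], 'q6', -17, 'yaw', np.float64(96.77), 'tip', [671.5, -68.7, 104.9])
scene vertical guess piv/bot/top [[343.0, 253.0], [338.0, 279.0], [346.0, 235.0]]
412.5 [[334.0, 278.0], [336.0, 233.0], [347.0, 233.0], [345.0, 278.0]]
30.5 [[349.0, 224.0], [359.0, 217.0], [367.0, 228.0], [358.0, 235.0]]
33.0 [[329.0, 223.0], [333.0, 213.0], [345.0, 219.0], [340.0, 229.0]]
side vertical guess piv/bot/top [[382.0, 166.0], [378.0, 196.0], [385.0, 148.0]]
370.5 [[375.0, 191.0], [392.0, 142.0], [401.0, 145.0], [384.0, 194.0]]
```

```bash
python3 -c "
from h import *
s=snap('side');print(onplane(s,[(379.5,192.5),(396.5,143.5)],0).tolist())
hsv=masks(s)[0]
d=cv2.inRange(hsv,(0,0,20),(180,60,68))
r=snap('scene'); print(onplane(r,[(339.5,278),(341.5,233)],0).tolist())
# caddy -y end corners predicted
a=np.radians(CY);R2=np.array([[np.cos(a),-np.sin(a)],[np.sin(a),np.cos(a)]])
P=[np.r_[(C+R2@[x,y]),z]/1000 for x,y,z in ((-22,-77.5,80),(22,-77.5,80),(-22,-77.5,0),(-22,77.5,80),(22,77.5,80),(-22,77.5,0))]
print(np.round(proj(s,P)).tolist(),np.round(proj(r,P)).tolist())
I=np.hstack([cv2.resize(x['image'][v:v+120,u:u+120],(400,400),interpolation=cv2.INTER_CUBIC) for x,u,v in ((s,310,100),(r,300,180))])
cv2.imwrite('pics/g3.png',cv2.cvtColor(I,cv2.COLOR_RGB2BGR))"
```

```text
[[-83.6, 32.3], [-110.3, 193.6]]
[[-71.0, 11.1], [-107.2, 197.7]]
[[375.0, 181.0], [384.0, 172.0], [372.0, 206.0], [323.0, 157.0], [333.0, 149.0], [322.0, 182.0]] [[332.0, 257.0], [351.0, 265.0], [329.0, 279.0], [360.0, 215.0], [377.0, 222.0], [356.0, 237.0]]
```

View pics/g3.png

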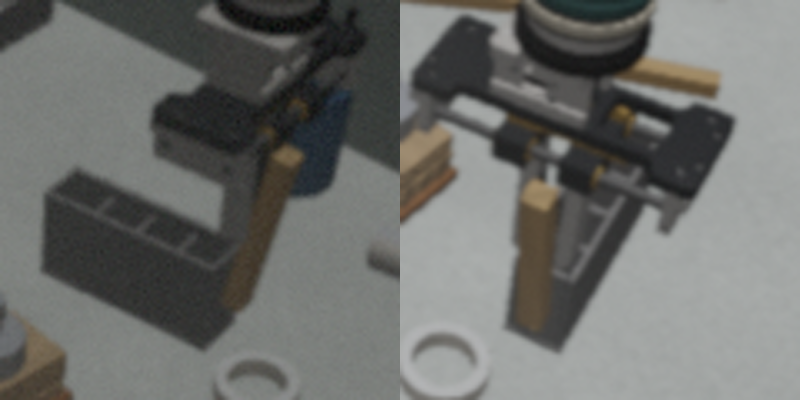

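The crop shows the guide upright, leaning about 10° outward and held by its edge because I overpushed slightly. It is good enough to insert, so I'll lower it into cell 2 and straighten it there.

>>> apply_moves(moves=[[[-0.05,0,-0.6,0,1],[-0.05,0,-1.5,0,1],[-0.05,-0.02,-2.0,0,1],[1,-0.02,-2.0,0,1],[2.22,-0.02,-2.0,0,1],[2.22,-0.02,-2.0,0,1],[2.22,-0.02,-2.0,0,1]]])

```text
time: 35.92
tool_pos: [0.6572, 0.0419, 0.4033]
ee_rot: [-3.14, -0.001, 1.69]
wrist_force: [-0.8, -0.7, -0.2]
width: 0.0172
finger_force: 30.0
```

```bash
python3 -c "
from h import *
o=telemetry.get_obs(); print(o['width'],o['finger_force'],o['wrist_force'])
print(cad(0,30,100))
s=snap('side');r=snap('scene')
for n,s in (('side',s),('scene',r)):
  m=cv2.inRange(masks(s)[0],(8,45,50),(24,200,255)); p=o['tool_pos']*1000; b=proj(s,[p[0]/1000,p[1]/1000,p[2]/1000-.19])[0]
  for c in blobs(m,100,3000):
    x,y,w,h=cv2.boundingRect(c)
    if np.hypot(x+w/2-b[0],y+h/2-b[1])<40:
      q=cv2.boxPoints(cv2.minAreaRect(c)); q=q[np.argsort(q[:,1])]; print(n,onplane(s,[q[2:].mean(0),q[:2].mean(0)],0).tolist())
"
```

```text
0.017210801680134676 29.99387115240097 [-0.81496903 -0.7028993  -0.22418021]
([-0.007, -0.01, 2.086, -0.027], 'q6', -8, 'yaw', np.float64(96.83), 'tip', [657.2, 41.9, 204.3])
side [[33.5, 134.8], [-1.2, 292.5]]
scene [[176.6, 3.8], [-114.9, 364.9]]
```

```bash
sed -i 's/^C=np.array.*/C=np.array([660.1,14.7]); CY=7.1/' h.py; echo ok
```

```text
ok
```

>>> apply_moves(moves=[[[0,-0.01,0.5,0,1],[0,-0.01,0.8,0,1],[0,-0.01,1.0,0,1],[0,-0.01,1.2,0,1],[0,-0.01,1.3,0,1],[0,-0.01,1.3,0,1]]])

```text
time: 36.78
tool_pos: [0.6569, 0.0412, 0.339]
ee_rot: [-3.141, -0.0, 1.689]
wrist_force: [0.3, -0.5, -0.5]
width: 0.0172
finger_force: 30.0
```

```bash
python3 -c "
from h import *
o=telemetry.get_obs(); print(o['width'],o['finger_force'],o['wrist_force'],o['wrist_torque'])
print(cad(0,27,100))"
```

```text
0.01718487825119283 29.994021356105804 [ 0.34448265 -0.53163338 -0.45752889] [-0.01480181  0.08315793 -0.04357057]
([0.006, -0.003, 0.799, -0.034], 'q6', -8, 'yaw', np.float64(96.76), 'tip', [656.9, 41.2, 140.0])
```

>>> apply_moves(moves=[[[0,0,0.25,0,1],[0,0,0.5,0,1],[0,0,0.7,0,1],[0,0,0.84,0,1],[0.06,0,0.84,0,1],[0.12,0,0.84,0,1]]])

```text
time: 37.52
tool_pos: [0.6561, 0.0477, 0.2961]
ee_rot: [-3.14, -0.001, 1.689]
wrist_force: [-0.5, -1.5, 0.5]
width: 0.0009
finger_force: 0.0
```

```bash
python3 -c "
from h import *
o=telemetry.get_obs(); print(o['width'],o['finger_force'],o['wrist_force'],o['wrist_torque'])
print(cad(0,27,100))"
```

```text
0.0008720861202977583 0.0 [-0.47382886 -1.45367921  0.4956992 ] [-0.03317153  0.07741616 -0.02627542]
([-0.124, -0.001, -0.057, -0.032], 'q6', -8, 'yaw', np.float64(96.78), 'tip', [656.1, 47.7, 97.1])
```

>>> apply_moves(moves=[[[0.1,0,-0.8,0,1],[0.1,0,-2,0,0.6],[0,-0.5,-3,0,0.4],[-0.5,-2,-3,0,0.4]]])

```text
time: 38.02
tool_pos: [0.5754, 0.0183, 0.453]
ee_rot: [3.13, 0.002, 1.691]
wrist_force: [0.6, -1.1, -0.1]
width: 0.0268
finger_force: 0.0
```

```bash
cat >> h.py <<'E'
def standing():
    for n in ('side','scene'):
        s=snap(n); m=cv2.inRange(masks(s)[0],(8,45,50),(24,200,255))
        for c in blobs(m,100,3000):
            q=cv2.boxPoints(cv2.minAreaRect(c)); q=q[np.argsort(q[:,1])]; P=onplane(s,[q[2:].mean(0),q[:2].mean(0)],0)
            if abs(P[0,0])<140 and P[0,1]>20 and P[1,1]<320: print(n,'bottom(y,z) top(y,z)',P.tolist())
E
python3 -c "
from h import *
standing()
for g in guides(): print(np.round(g,1), plan(g[0]-20*np.cos(np.radians(g[4])),g[1]-20*np.sin(np.radians(g[4])),50,g[4]))"
```

```text
side bottom(y,z) top(y,z) [[21.2, 64.7], [20.2, 155.0]]
scene bottom(y,z) top(y,z) [[12.0, 59.1], [12.1, 163.7]]
scene bottom(y,z) top(y,z) [[36.1, 238.6], [29.9, 261.7]]
[425.3 219.4 163.2  22.5  29.1] ([4.204, -2.825, 3.966, 6.76], 'q6', -11, 'yaw', np.float64(96.71), 'tip', [572.7, 17.4, 248.3])
[588.1 224.  163.6  23.6  21. ] ([3.97, 0.403, 3.966, 7.57], 'q6', -11, 'yaw', np.float64(96.71), 'tip', [572.7, 17.4, 248.3])
[538.1 341.9 163.3  23.2  28.9] ([6.376, -0.298, 3.966, 6.78], 'q6', -11, 'yaw', np.float64(96.71), 'tip', [572.7, 17.4, 248.3])
```

>>> apply_moves(moves=[[[0.8,0.1,0.2,1.07,0.4],[1.9,0.2,1,2.1,0.4],[3,0.3,2,3.2,0.4],[3.97,0.4,3,4.25,0.4],[3.97,0.4,3.8,5.3,0.4],[3.97,0.4,3.9,6.4,0.4],[3.97,0.4,3.9,7.45,0.4],[3.97,0.4,3.9,7.57,0.4],[3.97,0.4,4.75,7.57,0.4],[3.97,0.4,4.86,7.57,0.4]]])

```text
time: 39.42
tool_pos: [0.5704, 0.2171, 0.2009]
ee_rot: [-3.141, 0.007, 0.37]
wrist_force: [-0.6, 0.6, -0.3]
width: 0.0564
finger_force: 0.0
```

```bash
python3 -c "
from h import *
o=telemetry.get_obs(); print(o['width'],o['wrist_force'])
print(plan(569.4,216.8,2,21)); print(cad(0,77.5+42,160))"
```

```text
0.05641148544016266 [-0.61159301  0.64734098 -0.34590286]
([-0.021, -0.002, -0.002, 0.018], 'q6', 84, 'yaw', np.float64(21.18), 'tip', [570.4, 217.1, 1.9])
([0.791, 2.104, -3.162, -7.592], 'q6', 84, 'yaw', np.float64(21.18), 'tip', [570.4, 217.1, 1.9])
```

>>> apply_moves(moves=[[[0,0,0,0,1],[0,0,0,0,1],[0,0,0,0,1],[0,0,0,0,1],[0,0,0,0,1],[0,0,-1,0,1],[0,0,-2.2,-1,1],[0.2,0.6,-3.2,-2,1],[0.5,1.4,-3.2,-3.05,1],[0.79,2.1,-3.2,-4.1,1]]])

```text
time: 40.67
tool_pos: [0.6466, 0.1323, 0.3657]
ee_rot: [3.14, -0.001, 1.089]
wrist_force: [-0.0, -0.8, -0.7]
width: 0.018
finger_force: 30.0
```

```bash
python3 -c "
from h import *
o=telemetry.get_obs(); print(o['width'],o['finger_force'],o['wrist_force'])
print(cad(0,77.5+42,82))"
```

```text
0.01803693829760812 30.000100135803223 [-0.04437215 -0.75772751 -0.65450197]
([0.005, -0.031, 1.693, -3.469], 'q6', 34, 'yaw', np.float64(62.41), 'tip', [646.6, 132.3, 166.7])
```

>>> apply_moves(moves=[[[0,-0.03,0.3,-1.05,1],[0,-0.03,0.6,-2.1,1],[0,-0.03,1.1,-3.15,1],[0,-0.03,1.5,-3.45,1],[0,-0.03,1.62,-3.45,1],[0,-0.03,1.75,-3.45,1],[0,-0.03,1.87,-3.45,1],[0,-0.03,1.97,-3.45,1],[0,-0.03,2.07,-3.45,1],[0,-0.03,2.12,-3.45,1]]])

```text
time: 41.92
tool_pos: [0.6447, 0.1341, 0.2607]
ee_rot: [3.139, 0.0, 1.684]
wrist_force: [-1.9, 0.5, 5.1]
width: 0.0178
finger_force: 30.0
```

```bash
python3 -c "
from h import *
o=telemetry.get_obs(); print(o['width'],o['finger_force'],o['wrist_force'])
print(cad(0,-180,104)); print(cad(0,77.5+42,60))"
```

```text
0.017820559583420995 30.001970529556274 [-1.87196879  0.45630879  5.13485429]
([-6.007, 0.074, -0.845, -0.06], 'q6', 0, 'yaw', np.float64(96.5), 'tip', [644.7, 134.1, 61.7])
([-0.018, 0.011, 0.035, -0.06], 'q6', 0, 'yaw', np.float64(96.5), 'tip', [644.7, 134.1, 61.7])
```

>>> apply_moves(moves=[[[-0.1,0,0.07,-0.04,1],[-0.22,0,0.1,-0.04,1],[-0.22,0,-1,-0.04,1],[-0.22,0,-2.2,-0.05,1],[-0.4,0,-3.1,-0.05,1],[-1.6,0.03,-3.1,-0.05,1],[-2.8,0.06,-3.1,-0.05,1],[-4,0.07,-3.1,-0.05,1],[-5.2,0.07,-3.1,-0.05,1],[-6.1,0.07,-2.8,-0.05,1]]])

```text
time: 43.18
tool_pos: [0.6828, -0.1714, 0.4006]
ee_rot: [3.137, 0.002, 1.691]
wrist_force: [0.0, -0.0, -0.3]
width: 0.0176
finger_force: 30.0
```

```bash
python3 -c "
from h import *
o=telemetry.get_obs(); print(o['width'],o['finger_force'],o['wrist_force'])
print(cad(0,-185,71)); standing()"
```

```text
0.017633544382194086 30.000683069229126 [ 0.02264237 -0.03396541 -0.26752818]
([0.049, 0.009, 2.611, -0.02], 'q6', -26, 'yaw', np.float64(96.9), 'tip', [682.8, -171.4, 201.6])
side bottom(y,z) top(y,z) [[21.0, 64.7], [23.0, 156.4]]
scene bottom(y,z) top(y,z) [[74.4, 210.8], [67.1, 235.5]]
```

>>> apply_moves(moves=[[[0.04,0.01,1.25,0,1],[0.04,0.01,2.4,0,1],[0.04,0.01,2.6,0,1],[0.34,0.01,2.6,0,1],[0.58,0.01,2.26,0,1],[0.8,0.01,2.12,0,1],[1.0,0.01,2.0,0,1],[1.2,0.01,1.92,0,1],[1.35,0.01,1.88,0,1],[1.48,0.01,1.88,0,1]]])

```text
time: 44.52
tool_pos: [0.6751, -0.0959, 0.311]
ee_rot: [3.131, 0.008, 1.693]
wrist_force: [0.7, -5.2, 2.8]
width: 0.0175
finger_force: 30.0
```

```bash
cat >> h.py <<'E'
def lean():
    o=telemetry.get_obs(); p=o['tool_pos']*1000
    for n in ('side','scene'):
        s=snap(n); m=cv2.inRange(masks(s)[0],(8,45,50),(24,200,255)); b=proj(s,[p[0]/1000,p[1]/1000,p[2]/1000-.19])[0]
        for c in blobs(m,100,3000):
            x,y,w,h=cv2.boundingRect(c)
            if np.hypot(x+w/2-b[0],y+h/2-b[1])<35:
                q=cv2.boxPoints(cv2.minAreaRect(c)); q=q[np.argsort(q[:,1])]; P=onplane(s,[q[2:].mean(0),q[:2].mean(0)],0); d=P[1]-P[0]
                print(n,P.tolist(),'lean deg',round(np.degrees(np.arctan2(d[0],d[1])),1))
    print(o['width'],o['finger_force'],o['wrist_force'])
E
python3 -c "
from h import *
lean(); print(cad(0,-90,110))"
```

```text
side [[-81.8, 40.3], [-154.1, 184.0]] lean deg -26.7
scene [[-61.3, -4.4], [-146.8, 187.7]] lean deg -24.0
0.017520197509576778 29.99735802412033 [ 0.74380344 -5.16752269  2.75545414]
([0.419, -0.024, 0.022, -0.004], 'q6', -20, 'yaw', np.float64(97.06), 'tip', [675.0, -95.2, 111.1])
```

>>> apply_moves(moves=[[[0.1,-0.02,-0.04,0,1],[0.2,-0.02,-0.06,0,1],[0.3,-0.02,-0.06,0,1],[0.38,-0.02,-0.06,0,1],[0.38,-0.02,-0.06,0,1]]])

```text
time: 45.25
tool_pos: [0.6709, -0.0759, 0.3068]
ee_rot: [-3.141, -0.001, 1.695]
wrist_force: [0.6, -3.4, 1.6]
width: 0.0176
finger_force: 30.0
```

```bash
python3 -c "
from h import *
lean(); print(cad(0,-90,110))"
```

```text
side [[-80.0, 25.4], [-120.2, 186.0]] lean deg -14.1
scene [[-72.7, 5.7], [-117.5, 190.0]] lean deg -13.7
0.017609802401956982 29.987995326519012 [ 0.56162983 -3.39336882  1.55139708]
([0.028, 0.009, -0.047, -0.002], 'q6', -18, 'yaw', np.float64(97.08), 'tip', [670.9, -76.1, 107.7])
```

>>> apply_moves(moves=[[[-0.03,0,-0.6,0,1],[-0.03,0,-1.6,0,1],[0.5,0.01,-2,0,1],[1.49,0.01,-2,0,1],[1.49,0.01,-2,0,1],[1.49,0.01,-2,0,1],[1.49,0.01,-1.4,0,1],[1.49,0.01,-1.0,0,1],[1.49,0.01,-0.8,0,1]]])

```text
time: 46.48
tool_pos: [0.6621, -0.0035, 0.3445]
ee_rot: [-3.137, -0.001, 1.692]
wrist_force: [-0.5, -0.6, 0.5]
width: 0.0173
finger_force: 30.0
```

```bash
python3 -c "
from h import *
lean(); print(cad(0,-16.7,100))"
```

```text
side [[22.4, 64.1], [24.9, 155.6]] lean deg 1.6
side [[-8.7, 65.3], [-48.6, 223.6]] lean deg -14.1
scene [[14.7, 33.1], [-39.9, 221.6]] lean deg -16.2
0.0172922508656359 29.99752253293991 [-0.5498251  -0.59724052  0.46363552]
([0.027, 0.003, 0.922, -0.011], 'q6', -12, 'yaw', np.float64(96.99), 'tip', [662.2, -3.2, 146.1])
```

>>> apply_moves(moves=[[[0.02,0,0.3,0,1],[0.04,0,0.6,0,1],[0.06,0,0.85,0,1],[0.08,0,0.92,0,1],[0.08,0,0.92,0,1]]])

```text
time: 47.2
tool_pos: [0.6616, 0.0015, 0.3]
ee_rot: [-3.139, -0.0, 1.694]
wrist_force: [-0.5, -3.6, -1.3]
width: 0.0174
finger_force: 30.0
```

```bash
python3 -c "
from h import *
lean(); print(cad(0,-16.7,100))"
```

```text
side [[21.9, 64.1], [26.4, 133.8]] lean deg 3.7
side [[-18.6, 65.7], [-41.2, 179.4]] lean deg -11.2
scene [[-2.5, 32.1], [-30.4, 195.5]] lean deg -9.7
0.017401693448104192 29.975546300411224 [-0.48981823 -3.64760724 -1.3254219 ]
([-0.068, 0.001, 0.031, -0.005], 'q6', -12, 'yaw', np.float64(97.05), 'tip', [661.7, 1.5, 101.6])
```

>>> apply_moves(moves=[[[0,0,0,0,0.6],[0,0,0,0,0.6],[0,0,0,0,0.6],[0,0,-1,0,0.6],[0,0,-2.2,0,0.5],[0,-0.5,-3,0,0.4],[0.5,-1.5,-3,0,0.4]]])

```text
time: 48.18
tool_pos: [0.5846, 0.0165, 0.4561]
ee_rot: [3.132, 0.001, 1.692]
wrist_force: [0.2, 0.1, 0.6]
width: 0.0563
finger_force: 0.0
```

```bash
python3 -c "
from h import *
standing()
for g in guides(): print(np.round(g,1), plan(g[0]-20*np.cos(np.radians(g[4])),g[1]-20*np.sin(np.radians(g[4])),50,g[4]))"
```

```text
side bottom(y,z) top(y,z) [[-23.4, 65.0], [-36.9, 146.3]]
side bottom(y,z) top(y,z) [[21.2, 64.6], [23.7, 156.2]]
scene bottom(y,z) top(y,z) [[-57.6, 93.1], [-35.1, 213.1]]
scene bottom(y,z) top(y,z) [[36.4, 238.4], [30.3, 261.4]]
[425.2 219.6 163.2  22.4  29.1] ([4.239, -2.986, 4.056, 6.8], 'q6', -11, 'yaw', np.float64(97.14), 'tip', [582.2, 18.1, 252.8])
[538.1 342.  163.3  22.9  29.7] ([6.385, -0.441, 4.056, 6.74], 'q6', -11, 'yaw', np.float64(97.14), 'tip', [582.2, 18.1, 252.8])
```

>>> apply_moves(moves=[[[0.7,-0.5,0.2,1.0,0.4],[1.6,-1.1,0.8,2.05,0.4],[2.5,-1.7,1.5,3.1,0.4],[3.4,-2.4,2.3,4.15,0.4],[4.24,-2.986,3.2,5.2,0.4],[4.24,-2.986,4,6.25,0.4],[4.24,-2.986,4,6.8,0.4],[4.24,-2.986,4,6.8,0.4],[4.24,-2.986,4.85,6.8,0.4],[4.24,-2.986,4.95,6.8,0.4]]])

```text
time: 49.58
tool_pos: [0.4099, 0.2088, 0.202]
ee_rot: [-3.141, 0.004, 0.508]
wrist_force: [-1.2, 0.7, 1.2]
width: 0.0562
finger_force: 0.0
```

```bash
python3 -c "
from h import *
o=telemetry.get_obs(); print(o['width'],o['wrist_force'])
print(plan(407.7,209.9,2,29.1)); print(cad(0,77.5+42,160))"
```

```text
0.05622184999157338 [-1.22467449  0.7489418   1.19366997]
([-0.028, -0.04, 0.02, -0.0], 'q6', 81, 'yaw', np.float64(29.1), 'tip', [409.9, 208.8, 3.0])
([3.379, 3.61, -3.14, -6.8], 'q6', 81, 'yaw', np.float64(29.1), 'tip', [409.9, 208.8, 3.0])
```

>>> apply_moves(moves=[[[-0.03,-0.04,0.02,0,1],[-0.03,-0.04,0.02,0,1],[-0.03,-0.04,0.02,0,1],[-0.03,-0.04,0.02,0,1],[-0.03,-0.04,0.02,0,1],[-0.03,-0.04,-1,0,1],[0.2,0.2,-2.2,-1,1],[0.9,1,-3.2,-2,1],[1.7,1.8,-3.2,-3.05,1],[2.5,2.7,-3.2,-4.1,1]]])

```text
time: 50.82
tool_pos: [0.5866, 0.1516, 0.3657]
ee_rot: [3.138, -0.002, 1.23]
wrist_force: [0.7, 0.6, -0.1]
width: 0.018
finger_force: 30.0
```

```bash
python3 -c "
from h import *
o=telemetry.get_obs(); print(o['width'],o['finger_force'],o['wrist_force'])
print(cad(0,77.5+42,82))"
```

```text
0.018017940538008165 29.999378621578217 [ 0.65553933  0.62737862 -0.07387324]
([0.049, 1.23, 1.694, -2.665], 'q6', 29, 'yaw', np.float64(70.45), 'tip', [586.6, 151.6, 166.7])
```

>>> apply_moves(moves=[[[0.03,0.7,0.2,-1.05,1],[0.05,1.23,0.5,-2.1,1],[0.05,1.23,1.1,-2.66,1],[0.05,1.23,1.5,-2.66,1],[0.05,1.23,1.62,-2.66,1],[0.05,1.23,1.75,-2.66,1],[0.05,1.23,1.87,-2.66,1],[0.05,1.23,1.99,-2.66,1],[0.05,1.23,2.1,-2.66,1],[0.05,1.23,2.18,-2.66,1]]])

```text
time: 52.08
tool_pos: [0.6436, 0.1337, 0.258]
ee_rot: [3.138, 0.0, 1.686]
wrist_force: [-1.6, 0.2, 6.3]
width: 0.0178
finger_force: 30.0
```

```bash
python3 -c "
from h import *
o=telemetry.get_obs(); print(o['width'],o['finger_force'],o['wrist_force'])
print(cad(0,-187,104)); print(cad(0,77.5+42,60))"
```

```text
0.017755760804206343 30.001097917556763 [-1.5934309   0.24068188  6.33196355]
([-6.142, 0.085, -0.9, -0.048], 'q6', 0, 'yaw', np.float64(96.62), 'tip', [643.6, 133.7, 59.0])
([-0.013, 0.034, -0.02, -0.048], 'q6', 0, 'yaw', np.float64(96.62), 'tip', [643.6, 133.7, 59.0])
```

>>> apply_moves(moves=[[[0,0.02,-1,-0.04,1],[0,0.03,-2.2,-0.05,1],[-0.3,0.03,-3.1,-0.05,1],[-1.5,0.04,-3.2,-0.05,1],[-2.7,0.06,-3.2,-0.05,1],[-3.9,0.08,-3.2,-0.05,1],[-5.1,0.08,-3.2,-0.05,1],[-6.14,0.08,-3.2,-0.05,1],[-6.14,0.08,-2,-0.05,1],[-6.14,0.08,-0.9,-0.05,1]]])

```text
time: 53.32
tool_pos: [0.683, -0.1722, 0.3002]
ee_rot: [3.138, 0.001, 1.693]
wrist_force: [0.1, 0.1, -1.1]
width: 0.0176
finger_force: 30.0
```

```bash
python3 -c "
from h import *
lean(); print(cad(0,-185,71)); standing()"
```

```text
side [[-221.5, 115.0], [-218.3, 141.2]] lean deg 7.0
side [[-140.2, 76.0], [-137.6, 100.4]] lean deg 6.1
scene [[-249.4, 132.9], [-172.5, 118.3]] lean deg 100.8
0.017568629446498358 29.99762624502182 [ 0.11325968  0.1128183  -1.06891108]
([0.03, 0.042, 0.417, -0.001], 'q6', -26, 'yaw', np.float64(97.09), 'tip', [681.1, -170.6, 91.8])
side bottom(y,z) top(y,z) [[-137.0, 63.8], [-133.6, 87.2]]
side bottom(y,z) top(y,z) [[-22.7, 65.0], [-36.6, 142.5]]
side bottom(y,z) top(y,z) [[21.2, 64.6], [23.1, 156.5]]
scene bottom(y,z) top(y,z) [[-44.7, 97.0], [64.8, 118.6]]
scene bottom(y,z) top(y,z) [[87.5, 201.6], [79.8, 226.6]]
```

>>> apply_moves(moves=[[[0.2,0.04,0.17,0,1],[0.4,0.04,0.17,0,1],[0.5,0.04,-0.04,0,1],[0.62,0.04,-0.23,0,1],[0.83,0.04,-0.48,0,1],[1.08,0.04,-0.7,0,1],[1.31,0.04,-0.84,0,1],[1.53,0.04,-0.92,0,1],[1.78,0.04,-1.0,0,1],[1.95,0.04,-1.02,0,1]]])

```text
time: 54.78
tool_pos: [0.6729, -0.0732, 0.3507]
ee_rot: [-3.142, -0.0, 1.696]
wrist_force: [0.2, -2.0, 0.4]
width: 0.0176
finger_force: 30.0
```

```bash
python3 -c "
from h import *
lean(); print(cad(0,-86.5,145))"
```

```text
side [[-124.4, 168.4], [-118.5, 193.9]] lean deg 13.0
side [[0.3, 64.1], [-24.4, 160.5]] lean deg -14.4
scene [[-73.0, 105.2], [-95.1, 237.4]] lean deg -9.5
scene [[28.9, 41.0], [27.8, 140.2]] lean deg -0.6
0.017603915062110464 29.999696016311646 [ 0.21644847 -1.95603568  0.36005061]
([0.043, -0.039, 0.133, 0.013], 'q6', -18, 'yaw', np.float64(97.23), 'tip', [673.0, -73.0, 151.7])
```

>>> apply_moves(moves=[[[-0.9,-0.03,0,0,1],[-1.6,-0.03,0,0,1],[-1.6,-0.03,0.95,0,1],[-1.6,-0.03,0.97,0,1],[-1.3,-0.03,0.97,0,1],[-1.1,-0.03,0.9,0,1],[-0.88,-0.03,0.77,0,1],[-0.6,-0.03,0.66,0,1],[-0.35,-0.03,0.58,0,1],[-0.15,-0.03,0.55,0,1]]])

```text
time: 56.12
tool_pos: [0.6729, -0.0814, 0.328]
ee_rot: [3.134, 0.005, 1.696]
wrist_force: [-0.1, -4.0, 1.7]
width: 0.0173
finger_force: 30.0
```

```bash
python3 -c "
from h import *
lean(); print(cad(0,-86.5,125)); standing()"
```

```text
side [[-81.7, 54.8], [-136.1, 210.2]] lean deg -19.3
scene [[-70.9, 26.1], [-125.2, 211.5]] lean deg -16.3
scene [[81.8, -48.9], [-33.7, 186.4]] lean deg -26.1
0.017255209572834395 29.991811215877533 [-0.13365515 -4.0333131   1.73687123]
([0.189, -0.014, 0.042, 0.016], 'q6', -19, 'yaw', np.float64(97.26), 'tip', [672.7, -80.4, 127.1])
side bottom(y,z) top(y,z) [[-80.6, 51.9], [-133.7, 208.2]]
side bottom(y,z) top(y,z) [[-5.1, 51.6], [37.3, 149.5]]
scene bottom(y,z) top(y,z) [[-75.2, 27.3], [-128.1, 208.9]]
```

>>> apply_moves(moves=[[[0.06,-0.01,0.03,0,1],[0.12,-0.01,0.06,0,1],[0.17,-0.01,0.08,0,1],[0.17,-0.01,0.08,0,1]]])

```text
time: 56.82
tool_pos: [0.6708, -0.0732, 0.3185]
ee_rot: [-3.141, -0.001, 1.696]
wrist_force: [0.1, -2.4, -0.3]
width: 0.0174
finger_force: 30.0
```

```bash
python3 -c "
from h import *
lean(); print(cad(0,-86.5,125))"
```

```text
side [[-79.9, 40.6], [-119.0, 201.6]] lean deg -13.7
side [[-5.1, 51.6], [36.6, 147.9]] lean deg 23.4
scene [[-74.1, 22.6], [-119.9, 209.3]] lean deg -13.8
scene [[81.0, -48.2], [-31.8, 182.0]] lean deg -26.1
0.01737011363996267 29.989829063415527 [ 0.13953411 -2.37967217 -0.29434494]
([0.044, 0.005, -0.109, 0.006], 'q6', -18, 'yaw', np.float64(97.16), 'tip', [670.8, -73.3, 119.5])
```

>>> apply_moves(moves=[[[-0.03,0,-0.6,0,1],[-0.03,0,-1.5,0,1],[0.4,0.01,-1.75,0,1],[0.74,0.01,-1.75,0,1],[0.74,0.01,-1.75,0,1],[0.74,0.01,-1.75,0,1],[0.74,0.01,-1.1,0,1],[0.74,0.01,-0.7,0,1],[0.74,0.01,-0.55,0,1]]])

```text
time: 58.05
tool_pos: [0.6664, -0.0371, 0.3434]
ee_rot: [-3.137, -0.001, 1.695]
wrist_force: [-0.6, -0.6, 0.3]
width: 0.0171
finger_force: 30.0
```

```bash
python3 -c "
from h import *
lean(); print(cad(0,-51.5,100))"
```

```text
side [[-3.8, 52.9], [37.3, 148.5]] lean deg 23.3
side [[-43.3, 66.5], [-85.5, 225.1]] lean deg -14.9
scene [[-50.6, 67.1], [-33.5, 220.9]] lean deg 6.3
0.017082966121671855 29.99363601207733 [-0.64660063 -0.56377979  0.28637186]
([0.013, -0.002, 0.919, 0.002], 'q6', -15, 'yaw', np.float64(97.12), 'tip', [666.7, -37.0, 145.9])
```

>>> apply_moves(moves=[[[-0.05,0,0,0,1],[-0.05,0,0.2,0,1],[-0.03,0,0.4,0,1],[-0.01,0,0.65,0,1],[0.02,0,0.85,0,1],[0.03,0,0.92,0,1],[0.03,0,0.92,0,1]]])

```text
time: 59.02
tool_pos: [0.6665, -0.0354, 0.3]
ee_rot: [-3.14, 0.0, 1.696]
wrist_force: [0.1, -1.7, -2.3]
width: 0.0175
finger_force: 30.0
```

```bash
python3 -c "
from h import *
lean(); print(cad(0,-51.5,100))"
```

```text
side [[-6.3, 51.5], [33.6, 129.6]] lean deg 27.1
side [[-54.2, 65.7], [-81.2, 183.2]] lean deg -12.9
scene [[-28.7, 29.4], [-80.1, 207.7]] lean deg -16.1
0.017459948809469238 29.980289340019226 [ 0.14218655 -1.72972836 -2.25740081]
([-0.021, -0.004, 0.029, 0.005], 'q6', -15, 'yaw', np.float64(97.15), 'tip', [666.6, -35.3, 101.4])
```

>>> apply_moves(moves=[[[0,0,0,0,0.6],[0,0,0,0,0.6],[0,0,0,0,0.6],[0,0,-1,0,0.6],[0,0,-2.2,0,0.5],[0,-0.5,-3,0,0.4],[0.8,-1.5,-3,0,0.4],[2,-1.7,-3,0,0.4],[2,-1.7,-3,0,0.4]]])

```text
time: 60.25
tool_pos: [0.5681, 0.0567, 0.452]
ee_rot: [3.14, -0.001, 1.701]
wrist_force: [0.4, -0.7, 0.2]
width: 0.0564
finger_force: 0.0
```

```bash
python3 -c "
from h import *
standing()
for g in guides(): print(np.round(g,1), plan(g[0]-20*np.cos(np.radians(g[4])),g[1]-20*np.sin(np.radians(g[4])),50,g[4]))
s=snap('side');r=snap('scene')
I=np.hstack([cv2.resize(x['image'][v:v+120,u:u+120],(400,400),interpolation=cv2.INTER_CUBIC) for x,u,v in ((s,300,100),(r,300,180))])
cv2.imwrite('pics/g4.png',cv2.cvtColor(I,cv2.COLOR_RGB2BGR))"
```

```text
side bottom(y,z) top(y,z) [[-60.5, 66.0], [-80.7, 160.9]]
side bottom(y,z) top(y,z) [[-4.9, 51.5], [36.9, 148.8]]
scene bottom(y,z) top(y,z) [[-38.3, 39.3], [-20.2, 198.2]]
scene bottom(y,z) top(y,z) [[36.0, 238.7], [29.9, 261.7]]
[538.  342.1 163.3  22.7  29.3] ([5.662, -0.285, 4.037, 6.782], 'q6', -7, 'yaw', np.float64(97.16), 'tip', [570.0, 53.2, 251.8])
```

View pics/g4.png

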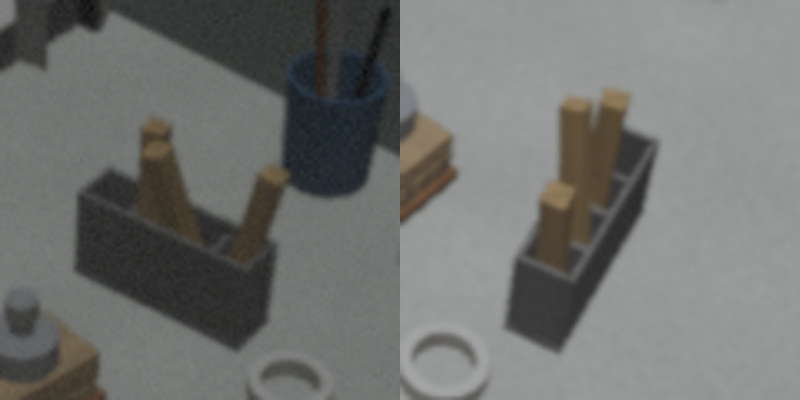

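The crop shows all three guides standing in cells 0–2, leaning slightly within their cells, so cell 3 is left for the last guide.

>>> apply_moves(moves=[[[0.9,-0.05,0.2,1.0,0.4],[1.9,-0.1,0.8,2.05,0.4],[2.9,-0.15,1.5,3.1,0.4],[3.9,-0.2,2.3,4.15,0.4],[4.9,-0.25,3.2,5.2,0.4],[5.66,-0.285,4,6.25,0.4],[5.66,-0.285,4,6.78,0.4],[5.66,-0.285,4,6.78,0.4],[5.66,-0.285,4.85,6.78,0.4],[5.66,-0.285,4.93,6.78,0.4]]])

```text
time: 61.75
tool_pos: [0.5202, 0.3309, 0.2016]
ee_rot: [-3.141, 0.006, 0.512]
wrist_force: [-0.3, -0.6, -0.1]
width: 0.0564
finger_force: 0.0
```

```bash
python3 -c "
from h import *
o=telemetry.get_obs(); print(o['width'],o['wrist_force'])
print(plan(520.6,332.3,2,29.3)); print(cad(0,77.5+42,160))"
```

```text
0.056418011820816925 [-0.34896244 -0.5650165  -0.09799729]
([0.02, -0.021, 0.011, 0.002], 'q6', 88, 'yaw', np.float64(29.32), 'tip', [520.2, 330.9, 2.6])
([0.246, 4.671, -3.149, -6.778], 'q6', 88, 'yaw', np.float64(29.32), 'tip', [520.2, 330.9, 2.6])
```

>>> apply_moves(moves=[[[0,-0.02,0.01,0,1],[0,-0.02,0.01,0,1],[0,-0.02,0.01,0,1],[0,-0.02,0.01,0,1],[0,-0.02,0.01,0,1],[0,-0.02,-1,0,1],[0.03,0.5,-2.2,-1,1],[0.1,1.5,-3.2,-2,1],[0.15,2.6,-3.2,-3.05,1],[0.2,3.8,-3.2,-4.1,1]]])

```text
time: 63.0
tool_pos: [0.6225, 0.1715, 0.3663]
ee_rot: [3.138, -0.002, 1.233]
wrist_force: [0.4, 0.6, -1.5]
width: 0.0175
finger_force: 30.0
```

```bash
python3 -c "
from h import *
o=telemetry.get_obs(); print(o['width'],o['finger_force'],o['wrist_force'])
print(cad(0,77.5+42,82))"
```

```text
0.017489931771986458 29.99578982591629 [ 0.36102397  0.61002615 -1.4893002 ]
([-0.57, 0.684, 1.705, -2.647], 'q6', 30, 'yaw', np.float64(70.63), 'tip', [622.5, 171.5, 167.3])
```

>>> apply_moves(moves=[[[-0.25,0.3,0.2,-1.05,1],[-0.57,0.68,0.5,-2.1,1],[-0.57,0.68,1.1,-2.65,1],[-0.57,0.68,1.5,-2.65,1],[-0.57,0.68,1.63,-2.65,1],[-0.57,0.68,1.76,-2.65,1],[-0.57,0.68,1.88,-2.65,1],[-0.57,0.68,2.0,-2.65,1],[-0.57,0.68,2.11,-2.65,1],[-0.57,0.68,2.2,-2.65,1]]])

```text
time: 64.25
tool_pos: [0.6446, 0.1348, 0.2573]
ee_rot: [3.137, 0.0, 1.688]
wrist_force: [-0.6, 0.3, 6.8]
width: 0.0178
finger_force: 30.0
```

```bash
python3 -c "
from h import *
o=telemetry.get_obs(); print(o['width'],o['finger_force'],o['wrist_force'])
print(cad(0,-187,82))"
```

```text
0.017848306943268534 30.001064836978912 [-0.64017656  0.29861669  6.76968894]
([-6.163, 0.053, -0.475, -0.039], 'q6', 0, 'yaw', np.float64(96.71), 'tip', [644.6, 134.8, 58.3])
```

>>> apply_moves(moves=[[[0,0.02,-1,-0.04,1],[0,0.03,-2.2,-0.05,1],[-0.3,0.03,-3.2,-0.05,1],[-1.5,0.03,-3.2,-0.05,1],[-2.7,0.04,-3.2,-0.05,1],[-3.9,0.05,-3.2,-0.05,1],[-5.1,0.05,-3.2,-0.05,1],[-6.16,0.05,-3.1,-0.05,1],[-6.16,0.05,-2,-0.05,1],[-6.16,0.05,-0.9,-0.05,1]]])

```text
time: 65.5
tool_pos: [0.6829, -0.1724, 0.2997]
ee_rot: [3.137, 0.002, 1.695]
wrist_force: [0.5, -0.1, -1.5]
width: 0.018
finger_force: 30.0
```

```bash
python3 -c "
from h import *
lean(); print(cad(0,-185,78))"
```

```text
side [[-143.0, 70.2], [-139.6, 93.4]] lean deg 8.3
side [[-223.5, 115.6], [-218.9, 139.9]] lean deg 10.7
scene [[-250.8, 135.9], [-169.1, 106.3]] lean deg 109.9
0.01795411208739365 29.999042451381683 [ 0.54651743 -0.07050118 -1.47288485]
([0.032, 0.047, 0.263, 0.007], 'q6', -26, 'yaw', np.float64(97.17), 'tip', [680.9, -170.8, 91.1])
```

>>> apply_moves(moves=[[[0.03,0.05,0.27,0,1],[0.44,0.05,0.27,0,1],[0.6,0.05,0.05,0,1],[0.8,0.05,-0.14,0,1],[1.05,0.05,-0.32,0,1],[1.25,0.05,-0.42,0,1],[1.43,0.05,-0.48,0,1],[1.6,0.05,-0.5,0,1],[1.72,0.05,-0.5,0,1]]])

```text
time: 66.72
tool_pos: [0.6745, -0.0854, 0.3263]
ee_rot: [3.138, 0.002, 1.697]
wrist_force: [0.5, -3.4, 1.2]
width: 0.0175
finger_force: 30.0
```

```bash
python3 -c "
from h import *
lean(); print(cad(0,-88,118))"
```

```text
side [[-60.7, 66.1], [-80.8, 162.6]] lean deg -11.8
side [[-80.8, 48.0], [-138.2, 203.0]] lean deg -20.3
scene [[-93.3, 45.2], [-113.0, 201.9]] lean deg -7.2
scene [[75.8, -43.1], [-31.8, 176.0]] lean deg -26.2
0.017471406102138584 29.99085009098053 [ 0.45927564 -3.44537576  1.2477142 ]
([0.253, -0.037, 0.159, 0.016], 'q6', -19, 'yaw', np.float64(97.26), 'tip', [674.4, -84.9, 125.9])
```

>>> apply_moves(moves=[[[0.07,-0.02,0.02,0,1],[0.14,-0.03,0.04,0,1],[0.2,-0.03,0.06,0,1],[0.25,-0.03,0.08,0,1],[0.27,-0.03,0.08,0,1],[0.27,-0.03,0.08,0,1]]])

```text
time: 67.58
tool_pos: [0.6711, -0.0724, 0.3198]
ee_rot: [-3.141, -0.001, 1.697]
wrist_force: [1.0, -2.8, 0.1]
width: 0.017
finger_force: 30.0
```

```bash
python3 -c "
from h import *
lean(); print(cad(0,-88,118)); print(cad(-62,-88,118),cad(-62,60,118))"
```

```text
side [[-58.8, 65.8], [-73.5, 155.6]] lean deg -9.3
side [[-86.7, 36.4], [-115.4, 198.1]] lean deg -10.1
side [[-4.4, 51.2], [36.3, 148.2]] lean deg 22.8
scene [[-52.0, -10.2], [-106.1, 199.5]] lean deg -14.5
scene [[83.6, -50.2], [-36.8, 189.6]] lean deg -26.7
0.016960992944610523 29.99228450204018 [ 0.99110436 -2.79394905  0.1390346 ]
([-0.002, -0.003, 0.057, 0.011], 'q6', -18, 'yaw', np.float64(97.21), 'tip', [671.1, -72.5, 120.8])
([0.0, -1.243, 0.057, 0.011], 'q6', -18, 'yaw', np.float64(97.21), 'tip', [671.1, -72.5, 120.8]) ([2.96, -1.237, 0.057, 0.011], 'q6', -18, 'yaw', np.float64(97.21), 'tip', [671.1, -72.5, 120.8])
```

>>> apply_moves(moves=[[[-0.03,0,-0.6,0,1],[-0.03,0,-1.7,0,1],[-0.03,-1.24,-1.75,0,1],[0.9,-1.24,-1.75,0,1],[2.1,-1.24,-1.75,0,1],[2.95,-1.24,-1.75,0,1],[2.95,-0.6,-1.75,0,1],[2.95,0,-1.75,0,1],[2.95,0,-1.75,0,1],[2.95,0,-1.75,0,1]]])

```text
time: 68.92
tool_pos: [0.6521, 0.0742, 0.4071]
ee_rot: [-3.139, -0.002, 1.697]
wrist_force: [0.3, -0.2, -1.3]
width: 0.017
finger_force: 30.0
```

```bash
python3 -c "
from h import *
lean(); print(cad(0,59.5,146))"
```

```text
side [[67.6, 126.2], [30.1, 284.7]] lean deg -13.3
0.01696110824219495 29.996296763420105 [ 0.25497956 -0.16770617 -1.31096361]
([-0.003, 0.017, 1.259, 0.011], 'q6', -6, 'yaw', np.float64(97.21), 'tip', [651.9, 73.8, 208.9])
```

>>> apply_moves(moves=[[[-0.02,0.02,0.6,0,1],[-0.02,0.02,1.0,0,1],[-0.02,0.02,1.25,0,1],[-0.02,0.02,1.5,0,1],[0,0.02,1.75,0,1],[0.02,0.02,2.0,0,1],[0.04,0.02,2.15,0,1],[0.04,0.02,2.17,0,1]]])

```text
time: 70.03
tool_pos: [0.6533, 0.0757, 0.2983]
ee_rot: [-3.14, 0.0, 1.697]
wrist_force: [-0.9, -1.0, -1.1]
width: 0.0171
finger_force: 30.0
```

```bash
python3 -c "
from h import *
lean(); print(cad(0,59.5,100))"
```

```text
side [[6.7, 41.4], [55.8, 164.9]] lean deg 21.7
scene [[19.7, -27.7], [-16.9, 222.4]] lean deg -8.3
0.01707630826951712 29.99168872833252 [-0.85290123 -0.95796012 -1.12848231]
([-0.037, -0.019, -0.0, 0.01], 'q6', -6, 'yaw', np.float64(97.2), 'tip', [653.4, 75.7, 100.0])
```

Low forces show the guide is inside the cell. I'll release it, retreat toward the robot, and check that nothing has moved.

>>> apply_moves(moves=[[[0,0,0,0,0.6],[0,0,0,0,0.6],[0,0,0,0,0.6],[0,0,-1,0,0.6],[0,0,-2.2,0,0.5],[0,-0.5,-3.1,0,0.4],[1,-1.5,-3.1,0,0.4],[2.2,-2.6,-3.1,0,0.4],[3.2,-3,-3.1,0,0.4],[4,-3,-3.1,0,0.4]]])

```text
time: 71.38
tool_pos: [0.4773, 0.2565, 0.4556]
ee_rot: [3.139, -0.001, 1.696]
wrist_force: [0.3, -0.1, -0.4]
width: 0.0564
finger_force: 0.0
```

```bash
python3 -c "
from h import *
a=np.radians(CY)
print('loose',[np.round(g,0).tolist() for g in guides()])
for n in ('side','scene'):
  s=snap(n); m=cv2.inRange(masks(s)[0],(8,45,50),(24,200,255))
  # expected top pixels (z=153) against bottom-high case (z=180) per cell, x=0
  for c in blobs(m,60,4000):
    x,y,w,h=cv2.boundingRect(c); P=onplane(s,[(x,y),(x+w,y),(x+w/2,y+h)],0)
    if abs(P[2,0])<120 and 0<P[2,1]<140: print(n,(x,y,w,h),cv2.contourArea(c),P.tolist())
  tops=cv2.HoughLinesP
  hull=[np.r_[(C+[-y*np.sin(a),y*np.cos(a)]),z]/1000 for y in (-75,-56,-19,19,56,45) for z in (80,155)]
  print(np.round(proj(s,hull)).astype(int).tolist())
  g=[c for c in blobs(m,300,3000)]; print([np.round(rect(s,c,.052)[:2]).tolist() for c in g if np.linalg.norm(rect(s,c,.052)[:2]-[488,6])<60])
I=np.hstack([cv2.resize(snap(n)['image'][v:v+120,u:u+120],(400,400)) for n,u,v in (('side',300,100),('scene',300,180))]); cv2.imwrite('pics/f.png',I[:,:,::-1])"
```

```text
loose []
side (365, 145, 12, 33) 228.0 [[-31.9, 153.4], [-64.0, 167.6], [-58.0, 64.7]]
side (331, 132, 30, 41) 586.5 [[68.1, 149.0], [-17.7, 184.8], [15.9, 44.2]]
[[377, 176], [380, 151], [371, 173], [374, 148], [358, 167], [361, 143], [346, 161], [347, 137], [334, 156], [335, 132], [337, 158], [339, 133]]
[[470.0, -16.0]]
[[343, 259], [346, 236], [346, 254], [350, 231], [353, 243], [357, 220], [359, 233], [364, 210], [366, 223], [370, 200], [364, 226], [369, 203]]
[[505.0, -17.0]]
```

```bash
python3 -c "
from h import *
s=snap('scene'); m=cv2.inRange(masks(s)[0],(8,45,50),(24,200,255))
for v in range(190,262,4): 
  r=np.flatnonzero(m[v,325:390])+325; sp=np.split(r,np.flatnonzero(np.diff(r)>1)+1) if len(r) else []
  print(v,[(int(a[0]),int(a[-1])) for a in sp])
s=snap('side'); m=cv2.inRange(masks(s)[0],(8,45,50),(24,200,255))
for v in range(126,182,4):
  r=np.flatnonzero(m[v,320:395])+320; sp=np.split(r,np.flatnonzero(np.diff(r)>1)+1) if len(r) else []
  print('side',v,[(int(a[0]),int(a[-1])) for a in sp])
"
```

```text
190 []
194 []
198 []
202 [(367, 368)]
206 [(363, 372)]
210 [(349, 356), (360, 371)]
214 [(348, 357), (360, 370)]
218 [(348, 370)]
222 [(348, 370)]
226 [(348, 370)]
230 [(348, 369)]
234 [(348, 364)]
238 [(347, 363)]
242 [(346, 356)]
246 [(344, 357)]
250 [(344, 356)]
254 [(343, 352)]
258 [(343, 351)]
side 126 []
side 130 []
side 134 [(337, 345)]
side 138 [(337, 350)]
side 142 [(336, 350)]
side 146 [(335, 351), (369, 374)]
side 150 [(334, 352), (368, 375)]
side 154 [(332, 353), (368, 375)]
side 158 [(331, 355), (367, 374)]
side 162 [(340, 357), (367, 374)]
side 166 [(346, 358), (366, 373)]
side 170 [(354, 360), (365, 373)]
side 174 [(365, 374)]
side 178 []
```

```bash
python3 -c "
from h import *
print(ticket.close_job())"
```

```text
the job is handed in; nothing more can be done
None
```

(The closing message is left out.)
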